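# Fetch the mandrel from behind the punches

## Robot

A 7-joint arm with a two-finger parallel gripper is mounted at the origin on the work surface. World frame = base frame: x ahead of the robot, y to its left, z up, the work surface at z = 0. Lengths are in mm, angles in rad, forces in N, time in s.
With the tool pointing down it reaches from about 375 to 925 mm from the base axis. Payload 3.1 kg.
Tool frame: the origin (TCP) lies at the very end of the fingers, on their centre line; the grasp point (between the pads) lies 19 mm behind it; z points along the fingers, y is the line along which they close (so a half turn about z gives the same grasp; the last joint's range is limited). The gripper opens to 85 mm and grips with 20 to 120 N. Pads are 22 mm wide; open, the fingers measure 114 mm over their backs; the gripper's body (76 mm by 85 mm) begins 54 mm behind the grasp point. The pads swing forward as they close: fully open they stand 13 mm farther back than shut.
Start: joints at [-1.357, 0.383, 0.044, 1.598, -0.018, 1.161, -0.05], TCP at [199.379, 618.669, 231.269] pointing down, gripper open.
Joint ranges: [-2.61, 2.61], [-0.41, 2.15], [-1.48, 1.57], [0, 2.5], [-1.57, 4.71], [0.05, 1.97], [-2.85, 2.85]. Speed limits (rad/s): [2.79, 2.79, 3.14, 3.14, 3.14, 3.14, 3.14].

## Interface

Orientations are given as a unit quaternion [x, y, z, w].
In Python, from bench import arm, cams, job_done gives the robot as it stands.
- The arm moves only by the tool move_arm, never from a script. Its argument "steps" is one flat list of numbers, 5 for each row, row after row: the shift along the tool's x, y, z in units of 1000 mm (1.0 is 1000 mm), then the turn about the tool's z in units of pi rad (1.0 is pi rad), then the closure, from -1 (fully open) to 1 (shut). In form: [dx, dy, dz, twist, hand, dx, dy, dz, twist, hand, ...]. A call has exactly 8 rows; each row shifts and turns the commanded pose from where the row before left it, along the tool's axes as they then stand; what a row does not reach is not made up. A row lasts 1/8 s, in which the tool goes at most 62.5 mm and 10.7 degrees, less where a joint would pass 70% of its speed; a pose out of reach is approached as far as the arm can. A call with a number of a shift or a turn outside -1 to 1 is refused whole. A call with a gripper value outside its range is refused whole. The fingers move at their own pace and stop on an object; "newtons" is the grip in N (left out, the last holds). Time passes only in rows, so rows that do not move let the fingers close, or fill a call up. It gives the time, the measured TCP pose, the force, the opening and the grip force at its end, in the units of the state.
- arm.get_obs(): the state, without advancing time (a new reading comes with each control period).
- cams.capture(name): name is "side" or "top" or "wrist"; returns a dict with "frame" (400x640x3 uint8, blue, green, red), "fov_y" (degrees; the focal length in pixels is half the picture's height over the tangent of half this angle, whatever the lens; pixels are square), "cx", "cy" (the principal point, pixels), "k1" (the pictures are not rectified: a ray, as slopes to the right and down, at radius r is drawn at 1 + k1 r^2 times it, then the intrinsics apply), "rvec" (rotation vector, rad) and "tvec" (3), from world to camera coordinates, as OpenCV has them; the wrist camera has in their place "tool_from_camera" (4x4, takes a point from camera to tool coordinates, whose origin is the TCP and whose axes are the flange's). Camera axes: x right, y down, z forward; pixel columns grow to the right and rows downward; lengths in mm; the calibration is good to about 2 mm. A picture is of the moment at which its call begins: read the wrist's pose just before it. There is no depth.
- job_done(): hands the job in; it is judged then, once.
Trained networks look in a picture, given as the dict that the camera call returned (one of the last four; its "shot" number tells which), for a name from the list of things; names that differ only in an ending like _2 or _b are one class to them, and where a whole thing is asked for, a point or a joint stands for the part that bears it (a point fixed in the world has none). Each returns a list of dicts, best first, with "conf" (0 to 1); they miss things now and then, are a little off and sometimes report something else, mostly with a low value. They report only what shows in the picture. A call takes as long as a camera call.
- cams.search_frame(query, picture): "extent" ([left, top, width, height] in pixels, round what is visible of it).
- cams.regions_of(query, picture): "region" (400x640 bool, what is visible of it) and "extent" ([left, top, width, height] in pixels, round what is visible of it).
- cams.mark_of(query, picture): "xy" ([column, row] in pixels: a listed point, or the origin of a listed thing).
The state is a dict: "clock": time; "joints": joint angles; "qvel": joint speeds; "effort": joint torques, N m; "eef_pos": TCP position; "eef_rot": TCP orientation; "ft_force": force on the tool from outside, world axes, zero at the start; "wrist_torque": the same for the moment, N m; "opening": finger opening in mm; "gripper_force": force on a finger pad.
Only numpy, scipy, OpenCV 4.12 (cv2) and the standard library are available. Lean on these libraries where they do the work, as an engineer would, in place of code of your own. Each camera call takes 0.05 s, during which the arm holds its last target. There are 200 camera calls.

## Task

Three punches stand in a row on the wooden tool rest, in front of a round steel mandrel. Stand all three punches on the leather pad to clear the way, then lay the mandrel centred in the empty metal cradle, and then stand each punch back on the very spot of the tool rest that it came from. Do not knock any punch over, and leave the jar and the tin where they are.

Things in the scene. Friction and masses are not known exactly. Their poses are not given: they have to be found in the camera images.
- ball_punch_mid (a point): Doming punch with a ball head: steel ball 22 mm in diameter; black body 26 mm in diameter, 66 mm tall, standing on its flat foot; 90 mm tall in all, 0.2 kg. Point: on its axis, 45 mm above the foot; z up, yaw means nothing. Take it 55 to 62 mm above the foot, fingers closing along the tool rest's x: they then pass above the mandrel and beside the neighbours.
- flat_punch_mid (a point): Flat-headed punch: steel disc 28 mm in diameter and 10 mm thick on a thin neck; black body 26 mm in diameter, 66 mm tall, standing on its flat foot; 90 mm tall in all, 0.2 kg. Point: on its axis, 45 mm above the foot; z up, yaw means nothing. Take it 55 to 62 mm above the foot, fingers closing along the tool rest's x: they then pass above the mandrel and beside the neighbours.
- point_punch_mid (a point): Pointed punch: steel cone, 22 mm wide narrowing to 6 mm; black body 26 mm in diameter, 66 mm tall, standing on its flat foot; 90 mm tall in all, 0.2 kg. Point: on its axis, 45 mm above the foot; z up, yaw means nothing. Take it 55 to 62 mm above the foot, fingers closing along the tool rest's x: they then pass above the mandrel and beside the neighbours.
- mandrel_mid (a point): Round bar 20 mm in diameter, 140 mm long, 0.3 kg: bright steel, with a wooden grip of the same diameter on the last 44 mm at its -y end. Point: its middle, on its axis (also its centre of mass); y along the bar. It lies in two V rests at the back of the tool rest, free between them. Which way round it is laid in the cradle does not matter.
- rest: Fixed tool rest: wooden board 100 (x) by 160 (y) by 8 mm. Origin: centre of its underside, on the bench; x from punches to mandrel, y along the rows, z up. Punches stand on its top, on flush 34 mm cork discs at x -23, y -44, 0, 44 mm (within 2 mm, in any order). Mandrel's axis: x 25 mm, 34 mm above the bench, along y, in V rests 12 mm thick, 39 mm high, at y -54 and 54 mm.
- cradle: Fixed empty cradle: dark steel base 70 (x) by 150 (y) by 8 mm with two aluminium V rests 12 mm thick at y -54 and 54 mm, 39 mm high, mouths 34 mm wide. Origin: centre of its underside, on the bench; y along the grooves, z up. A seated mandrel has its axis at x = 0, 34 mm above the bench, its middle at y = 0.
- pad: Brown leather pad, fixed to the bench: 90 mm (x) by 170 mm (y), 4 mm thick. Origin: centre of its underside, on the bench top; z up. The side area where the punches stand meanwhile.
- jar: Bystander: small white screw-top jar, 44 mm in diameter, 75 mm tall. Origin: centre of its underside.
- tin: Bystander: round flat tin, orange with a bright lid, 85 mm in diameter, 26 mm tall. Origin: centre of its underside.

How it is judged:
By the outcome, as a careful person would: the job done as asked, in the order asked, and still so for the second after the job is handed in, with the robot touching nothing.
It also fails if it takes over 144 s, if anything falls off the work surface, if the arm or the gripper's body presses on something with over 40 N, if the wrist force passes 120 N, or if a joint passes its speed limit or range.

## Working session

There is one attempt and no reset: what is moved stays moved. The work goes in short steps, Python scripts to look and compute and a tool call to move; the robot and the scene stay as the last step left them, time stands still between calls to the robot, and variables do not carry over. Pictures are saved under pics/ and viewed, at most 14 in all, crops included, and the job is handed in when it is done.

Besides the shell and the picture viewer there is one more tool, called after "Emit:" as name(argument=value, ...) on one line, values as JSON. move_arm: Moves the arm, as the interface text tells. Shifts and turns lie within -1 to 1; 1 stands for 1000 mm of shift or pi rad of turn. Its arguments: {"type":"object","properties":{"steps":{"type":"array"},"newtons":{"type":"number"}},"required":["steps"]}

```bash
mkdir -p pics; cat > h.py <<'E'
import numpy as np, cv2
from scipy.spatial.transform import Rotation as R
from bench import arm, cams, job_done
def cam(name):
    o=arm.get_obs(); p=cams.capture(name); f=200/np.tan(np.radians(p['fov_y'])/2)
    if name=='wrist':
        T=np.eye(4);T[:3,:3]=R.from_quat(o['eef_rot']).as_matrix();T[:3,3]=o['eef_pos']
        M=T@np.array(p['tool_from_camera']); p['C']=M[:3,3];p['Rcw']=M[:3,:3]
    else:
        Rm=R.from_rotvec(np.ravel(p['rvec'])).as_matrix(); p['Rcw']=Rm.T; p['C']=-Rm.T@np.ravel(p['tvec'])
    p['f']=f; return p
def px2w(p,xy,z):
    d=np.array([(xy[0]-p['cx'])/p['f'],(xy[1]-p['cy'])/p['f']]); u=d.copy()
    for _ in range(20): u=d/(1+p['k1']*(u@u))
    r=p['Rcw']@np.array([u[0],u[1],1]); return p['C']+r*(z-p['C'][2])/r[2]
def w2px(p,w):
    c=p['Rcw'].T@(np.asarray(w,float)-p['C']); u=c[:2]/c[2]; u=u*(1+p['k1']*(u@u))
    return u*p['f']+[p['cx'],p['cy']]
E
python3 - <<'E'
from h import *
o=arm.get_obs(); print({k:np.round(v,3) for k,v in o.items()})
Z=dict(ball_punch_mid=53,flat_punch_mid=53,point_punch_mid=53,mandrel_mid=34,rest=0,cradle=0,pad=0,jar=0,tin=0)
for n in ('top','side'):
    p=cam(n); cv2.imwrite(f'pics/{n}0.png',p['frame']); print(n,p['C'].round(),p['k1'],p['fov_y'])
    for q,z in Z.items():
        for m in cams.mark_of(q,p)[:2]: print(q,np.round(m['xy'],1),round(m['conf'],2),px2w(p,m['xy'],z).round(1))
E
```

```text
{'clock': np.float64(0.0), 'joints': array([-1.357,  0.384,  0.044,  1.6  , -0.018,  1.161, -0.05 ]), 'qvel': array([ 0.   , -0.002, -0.001,  0.   ,  0.001,  0.001,  0.002]), 'effort': array([-0.0000e+00, -4.3346e+01,  1.0240e+00, -2.4951e+01,  1.1000e-02,
        1.2000e-02, -0.0000e+00]), 'eef_pos': array([199.131, 617.752, 229.849]), 'eef_rot': array([ 0.155,  0.988, -0.001, -0.   ]), 'ft_force': array([-0.557,  1.072, -0.228]), 'wrist_torque': array([0.038, 0.019, 0.008]), 'gripper_force': np.float64(0.0), 'opening': np.float64(85.401)}
top [ 479.  -26. 1336.] -0.17394064898495243 42.037551935685094
ball_punch_mid [397.4 217.9] 0.64 [ 510.1 -230.7   53. ]
flat_punch_mid [432.8 227.7] 0.54 [ 485.4 -319.3   53. ]
flat_punch_mid [415.3 214.8] 0.5 [ 517.6 -275.6   53. ]
point_punch_mid [413.8 219. ] 0.68 [ 507.2 -271.7   53. ]
point_punch_mid [398.  219.8] 0.35 [ 505.4 -232.1   53. ]
mandrel_mid [417.7 205.1] 0.8 [ 542.6 -285.7   34. ]
mandrel_mid [373.5 153.6] 0.27 [ 673.1 -174.9   34. ]
rest [414.1 213. ] 0.68 [ 523.9 -282.8    0. ]
cradle [307.9 185.1] 0.66 [596.3  -8.7   0. ]
pad [196.2 217.3] 0.9 [513.1 280.8   0. ]
jar [238.8 155.1] 0.89 [674.8 170.9   0. ]
jar [416. 202.] 0.2 [ 552.3 -288.1    0. ]
tin [374.4 156.9] 0.59 [ 669.6 -181.     0. ]
tin [431.6 228.9] 0.25 [ 482.6 -328.3    0. ]
side [  84. -583.  708.] -0.11380137078576476 50.04289154971372
ball_punch_mid [371.4 262.5] 0.9 [ 515.3 -230.1   53. ]
flat_punch_mid [396.3 294.5] 0.9 [ 497.1 -314.2   53. ]
point_punch_mid [379.8 282.7] 0.55 [ 492.8 -275.5   53. ]
mandrel_mid [399.2 278.3] 0.83 [ 541.9 -283.5   34. ]
mandrel_mid [388.2 293.6] 0.6 [ 498.7 -295.    34. ]
rest [386.9 293.2] 0.98 [ 518.3 -278.1    0. ]
rest [324.4 208.4] 0.69 [581.3  -8.7   0. ]
cradle [324.5 208.6] 0.86 [581.   -9.4   0. ]
pad [233.1 164.8] 0.95 [499.4 282.8   0. ]
jar [309.3 160.8] 0.82 [673.  165.2   0. ]
tin [401.7 233. ] 0.79 [ 665.6 -183.5    0. ]
```

View pics/top0.png

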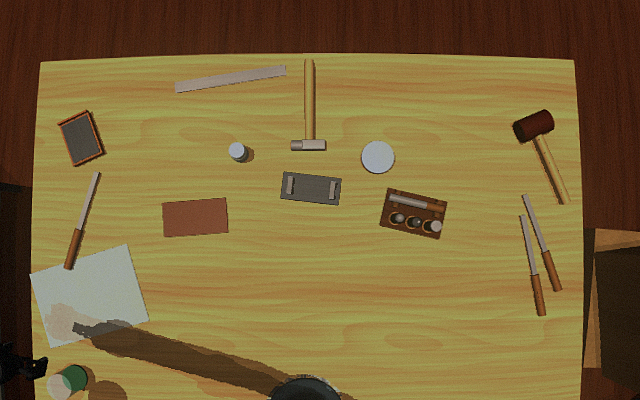

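View pics/side0.png

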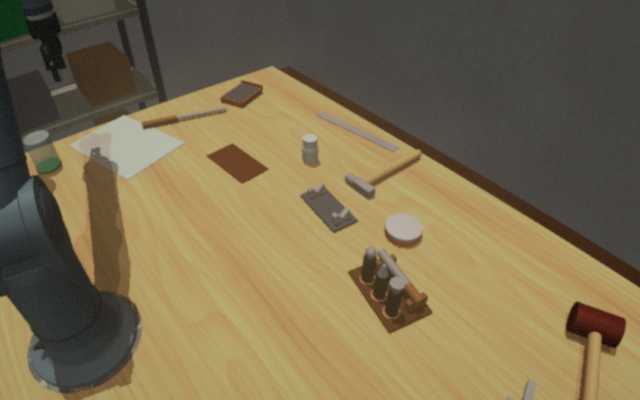

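```bash
python3 - <<'E'
from h import *
p=cam('wrist'); cv2.imwrite('pics/w0.png',p['frame']); print(p['tool_from_camera'],p['fov_y'],p['k1'])
E
```

```text
[[ 2.71638964e-04 -9.55840157e-01 -2.93886918e-01  7.59471787e+01]
 [ 9.99999702e-01  4.72198894e-04 -6.11486156e-04 -4.98213080e-01]
 [ 7.23256101e-04 -2.93886664e-01  9.55840000e-01 -1.41989043e+02]
 [ 0.00000000e+00  0.00000000e+00  0.00000000e+00  1.00000000e+00]] 60.932722745946585 -0.06090663633495542
```

```bash
cat >> h.py <<'E'
def heading(q): 
    v=R.from_quat(q).as_matrix()[:,1]; return np.arctan2(v[1],v[0])
def plan(wps, step=52, start=None):
    """wps: (x,y,z,heading_deg|None,hand[,rows]); prints rows of 5, padded to 8"""
    o=arm.get_obs(); P=np.array(o['eef_pos']); h=heading(o['eef_rot']); out=[]
    for w in wps:
        T=np.array(w[:3],float); H=h if w[3] is None else np.radians(w[3])
        dh=(H-h+np.pi)%(2*np.pi)-np.pi
        n=w[5] if len(w)>5 else max(1,int(np.ceil(max(np.linalg.norm(T-P)/step,abs(np.degrees(dh))/9.5))))
        for i in range(n):
            d=(T-P)/(n-i); hh=h; Y=np.array([np.cos(hh),np.sin(hh),0]); X=np.array([-np.sin(hh),np.cos(hh),0])
            tw=-dh/n/np.pi
            r=[round(d@X/1000,4),round(d@Y/1000,4),round(-d[2]/1000,4),round(tw,4),w[4]]
            P=P+(r[0]*X+r[1]*Y)*1000; P[2]-=r[2]*1000; h-=r[3]*np.pi; out.append(r)
    while len(out)%8: out.append([0,0,0,0,out[-1][4]])
    for i in range(0,len(out),8): print([float(v) if v else 0 for r in out[i:i+8] for v in r])
E
python3 - <<'E'
from h import *
plan([(420,300,235,35,-1),(540,60,220,5,-1),(520,-280,175,-14,-1)])
E
```

```text
[-0.0385, -0.0295, -0.0005, 0.0258, -1.0, -0.0407, -0.0262, -0.0005, 0.0258, -1.0, -0.0427, -0.0229, -0.0005, 0.0258, -1.0, -0.0444, -0.0193, -0.0004, 0.0258, -1.0, -0.0459, -0.0157, -0.0005, 0.0258, -1.0, -0.047, -0.0119, -0.0004, 0.0258, -1.0, -0.0477, -0.008, -0.0005, 0.0258, -1.0, -0.0483, -0.0042, -0.0004, 0.0258, -1.0]
[-0.0442, -0.0065, 0.0025, 0.0278, -1.0, -0.0446, -0.0027, 0.0025, 0.0278, -1.0, -0.0447, 0.0012, 0.0025, 0.0278, -1.0, -0.0444, 0.0051, 0.0025, 0.0278, -1.0, -0.0438, 0.009, 0.0025, 0.0278, -1.0, -0.0429, 0.0129, 0.0025, 0.0278, -1.0, -0.0481, -0.0071, 0.0064, 0.015, -1.0, -0.0484, -0.0048, 0.0064, 0.015, -1.0]
[-0.0486, -0.0025, 0.0064, 0.015, -1.0, -0.0487, -0.0002, 0.0064, 0.015, -1.0, -0.0486, 0.0021, 0.0065, 0.015, -1.0, -0.0485, 0.0044, 0.0064, 0.015, -1.0, -0.0482, 0.0067, 0.0065, 0.015, -1.0, 0, 0, 0, 0, -1.0, 0, 0, 0, 0, -1.0, 0, 0, 0, 0, -1.0]
```

Emit:
move_arm(steps=[-0.0385,-0.0295,-0.0005,0.026,-1,-0.041,-0.026,-0.0005,0.026,-1,-0.043,-0.023,-0.0005,0.026,-1,-0.044,-0.019,-0.0004,0.026,-1,-0.046,-0.016,-0.0005,0.026,-1,-0.047,-0.012,-0.0004,0.026,-1,-0.048,-0.008,-0.0005,0.026,-1,-0.048,-0.004,-0.0004,0.026,-1], newtons=40)

```text
clock: 2.05
eef_pos: [420.6, 298.2, 235.4]
eef_rot: [0.465, 0.885, 0.001, 0.0]
ft_force: [0.1, 1.2, -0.4]
opening: 85.4
gripper_force: 0.0
```

Emit:
move_arm(steps=[-0.044,-0.0065,0.0025,0.028,-1,-0.0445,-0.003,0.0025,0.028,-1,-0.0445,0.001,0.0025,0.028,-1,-0.0445,0.005,0.0025,0.028,-1,-0.044,0.009,0.0025,0.028,-1,-0.043,0.013,0.0025,0.028,-1,-0.048,-0.007,0.0064,0.015,-1,-0.0485,-0.005,0.0064,0.015,-1])

```text
clock: 3.05
eef_pos: [531.1, -39.8, 207.3]
eef_rot: [0.713, 0.701, 0.0, 0.0]
ft_force: [-0.4, 0.1, 0.1]
opening: 85.4
gripper_force: 0.0
```

Emit:
move_arm(steps=[-0.0485,-0.0025,0.0064,0.015,-1,-0.0485,0,0.0064,0.015,-1,-0.0485,0.002,0.0065,0.015,-1,-0.0485,0.0045,0.0064,0.015,-1,-0.048,0.0065,0.0065,0.015,-1,0,0,0,0,-1,0,0,0,0,-1,0,0,0,0,-1])

```text
clock: 4.05
eef_pos: [515.4, -278.4, 174.9]
eef_rot: [0.789, 0.614, 0.001, -0.0]
ft_force: [0.0, 0.1, 0.1]
opening: 85.4
gripper_force: 0.0
```

```bash
python3 - <<'E'
from h import *
p=cam('wrist'); o=arm.get_obs(); print(o['clock'],o['eef_pos'].round(1),np.degrees(heading(o['eef_rot'])).round(2),o['joints'].round(2),o['eef_rot'].round(3),p['C'].round(1))
cv2.imwrite('pics/w1.png',p['frame'])
for q,z in dict(ball_punch_mid=53,flat_punch_mid=53,point_punch_mid=53,mandrel_mid=34,rest=0).items():
    for m in cams.mark_of(q,p)[:2]: print(q,np.round(m['xy'],1),round(m['conf'],2),px2w(p,m['xy'],z).round(1))
E
```

```text
4.1 [ 515.4 -278.5  175. ] -14.24 [-0.19  0.4   0.76  1.84 -0.32  1.03  0.45] [ 0.789  0.614  0.    -0.   ] [ 532.8 -206.1  317. ]
ball_punch_mid [292.9 142.6] 0.75 [ 506.2 -230.3   53. ]
flat_punch_mid [357.  184.2] 0.71 [ 547.  -274.5   53. ]
flat_punch_mid [301.2 244.5] 0.59 [ 490.3 -313.9   53. ]
point_punch_mid [296. 199.] 0.97 [ 496.6 -274.4   53. ]
mandrel_mid [358.4 183.4] 0.9 [ 549.3 -279.1   34. ]
rest [327.9 183.8] 0.61 [ 522.9 -281.1    0. ]
```

View pics/w1.png

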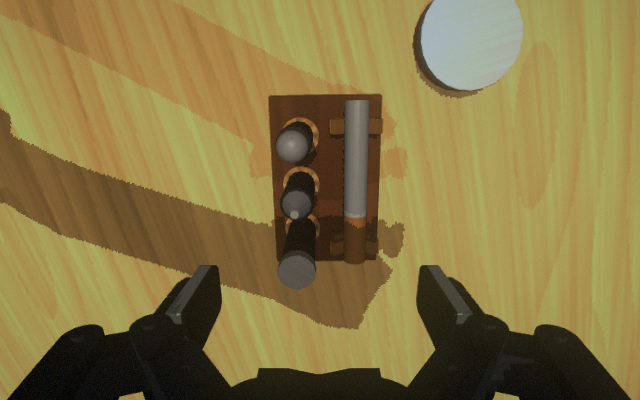

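```bash
python3 - <<'E'
from h import *
p=cam('wrist')
A=px2w
for n,xy in dict(tl=(269,95.5),tr=(382,94.5),br=(377,259)).items(): print(n,A(p,xy,8).round(1))
g={q:cams.regions_of(q,p) for q in ('ball_punch_mid','flat_punch_mid','point_punch_mid','mandrel_mid','rest')}
im=p['frame'].copy()
for q,r in g.items():
    for i in r[:2]: print(q,round(i['conf'],2),np.round(i['extent']))
    if r: cv2.drawContours(im,cv2.findContours(r[0]['region'].astype('uint8'),0,2)[0],-1,(0,255,0),1)
# steel heads via circle
c=im[80:300,250:420]; 
# model overlay with candidate pose
tl,tr,br=[A(p,xy,8)[:2] for xy in ((269,95.5),(382,94.5),(377,259))]
c0=(tl+br)/2; y=(tr-br); yaw1=np.arctan2(-y[0],y[1]); x=tr-tl; yaw2=np.arctan2(x[1],x[0]); print('corner est',c0+0,np.degrees([yaw1,yaw2]),np.linalg.norm(x),np.linalg.norm(y))
np.save('w1.npy',p['frame'])
cv2.imwrite('pics/w1c.png',cv2.resize(p['frame'][80:300,240:440],None,fx=2.7,fy=2.7,interpolation=cv2.INTER_CUBIC))
E
```

```text
tl [ 491.9 -191.4    8. ]
tr [ 587.5 -214.9    8. ]
br [ 551.7 -368.1    8. ]
ball_punch_mid 0.65 [277. 119.  38.  44.]
ball_punch_mid 0.26 [277. 215.  43.  68.]
flat_punch_mid 0.78 [278. 215.  42.  69.]
point_punch_mid 0.64 [280. 171.  33.  46.]
mandrel_mid 0.67 [279. 214.  37.  72.]
mandrel_mid 0.6 [346.  98.  26. 162.]
rest 0.95 [269.  93. 117. 168.]
corner est [ 521.81305081 -279.72389427] [-13.13473645 -13.81812762] 98.42366639349251 157.26693973713247
```

View pics/w1c.png

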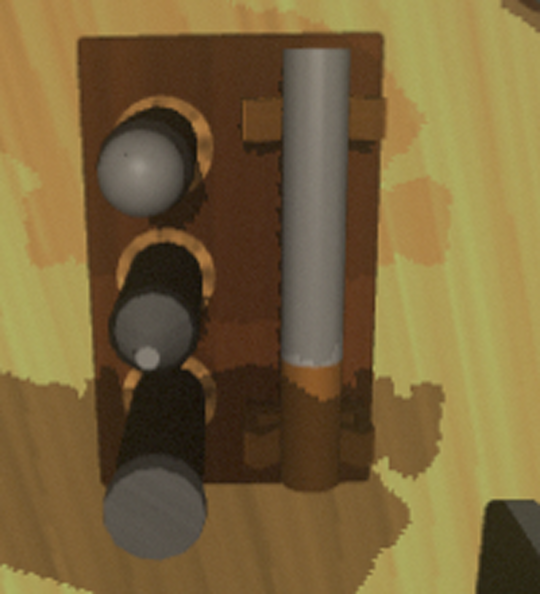

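```bash
cat >> h.py <<'E'
from scipy.optimize import least_squares
def fit(p, pts, x0):
    """pts: [(local xyz),(px)]; returns x,y,yaw and residuals"""
    def W(s,l): c,n=np.cos(s[2]),np.sin(s[2]); return np.array([s[0]+c*l[0]-n*l[1],s[1]+n*l[0]+c*l[1],l[2]])
    f=lambda s: np.concatenate([w2px(p,W(s,l))-np.array(x) for l,x in pts])
    r=least_squares(f,x0,x_scale=[10,10,.1]); return r.x, r.fun.reshape(-1,2)
def loc(s,w):
    c,n=np.cos(s[2]),np.sin(s[2]); d=np.asarray(w)[:2]-s[:2]; return np.array([c*d[0]+n*d[1],-n*d[0]+c*d[1]])
E
python3 - <<'E'
from h import *
p=cam('wrist'); k=lambda x,y:(x/2.7+240-.3,y/2.7+80-.3)
pts=[((-50,80,8),k(79,38)),((50,80,8),k(383,33)),((50,-80,8),k(369,478)),((-50,-80,8),k(101,483))]
s,r=fit(p,pts,[521,-280,-.24]); print(s.round(3),np.degrees(s[2]),r.round(1).tolist())
for n,xy,z in (('ball',k(141,172),87),('point',k(147,358),98),('flat',k(155,506),98),('mand+y',k(317,50),44),('mand-y',k(311,487),44)):
    w=px2w(p,xy,z); print(n,w.round(1),loc(s,w).round(1))
E
```

```text
[ 5.21092e+02 -2.78932e+02 -2.36000e-01] -13.520794304762518 [[-1.3, -1.3], [1.2, -1.2], [0.3, 1.9], [-0.2, 1.5]]
ball [ 508.1 -229.8   87. ] [-24.2  44.7]
point [ 498.1 -273.7   98. ] [-23.6  -0.3]
flat [ 489. -314.   98.] [-23.  -41.6]
mand+y [ 561.5 -212.9   44. ] [23.9 73.6]
mand-y [ 529.8 -346.2   44. ] [ 24.2 -63.4]
```

```bash
python3 - <<'E'
from h import *
plan([(508,-230,130,-13.5,-1,2),(508,-230,49,-13.5,-1,4)])
E
```

```text
[0.0237, -0.0094, 0.0225, -0.0026, -1.0, 0.0238, -0.0093, 0.0225, -0.0026, -1.0, 0, 0, 0.0202, 0, -1.0, 0, 0, 0.0203, 0, -1.0, 0, 0, 0.0202, 0, -1.0, 0, 0, 0.0203, 0, -1.0, 0, 0, 0, 0, -1.0, 0, 0, 0, 0, -1.0]
```

Emit:
move_arm(steps=[0.0237,-0.0094,0.0225,-0.0026,-1,0.0238,-0.0093,0.0225,-0.0026,-1,0,0,0.0202,0,-1,0,0,0.0203,0,-1,0,0,0.0202,0,-1,0,0,0.0203,0,-1,0,0,0,0,-1,0,0,0,0,-1])

```text
clock: 5.7
eef_pos: [508.3, -230.6, 49.2]
eef_rot: [0.786, 0.619, 0.0, 0.0]
ft_force: [-0.5, -0.6, 0.6]
opening: 85.2
gripper_force: 0.0
```

```bash
python3 - <<'E'
from h import *
p=cam('wrist'); o=arm.get_obs(); print(o['clock'],o['eef_pos'].round(1),np.degrees(heading(o['eef_rot'])).round(2),o['ft_force'].round(1))
cv2.imwrite('pics/w2.png',p['frame'])
E
```

```text
5.75 [ 508.6 -230.6   49.6] -13.53 [ 0.2 -0.6 -0.8]
```

View pics/w2.png

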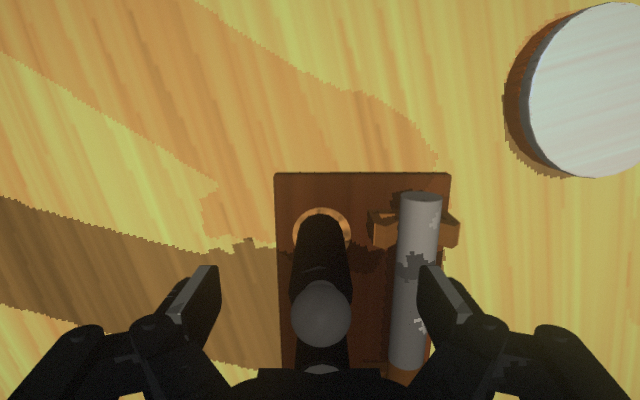

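Emit:
move_arm(steps=[0,0,0,0,1,0,0,0,0,1,0,0,0,0,1,0,0,0,0,1,0,0,0,0,1,0,0,0,0,1,0,0,0,0,1,0,0,0,0,1])

```text
clock: 6.75
eef_pos: [508.4, -230.0, 49.3]
eef_rot: [0.785, 0.619, 0.0, 0.0]
ft_force: [-0.3, -0.2, 5.0]
opening: 24.5
gripper_force: 39.2
```

```bash
python3 - <<'E'
from h import *
p=cam('wrist'); o=arm.get_obs(); print(o['clock'],o['eef_pos'].round(2),np.degrees(heading(o['eef_rot'])).round(2),o['ft_force'].round(1),o['opening'],o['gripper_force'],px2w(p,(321,314),87))
plan([(508,-230,150,None,1,3),(540,50,170,0,1),(520,255,160,6,1)])
E
```

```text
6.8 [ 508.42 -230.03   49.34] -13.51 [ 0.8 -0.4  6. ] 24.63363479802892 39.24929201602936 [ 508.7255744  -228.12578808   87.        ]
[0, -0.0001, -0.0336, 0, 1.0, 0, -0.0002, -0.0335, 0, 1.0, -0.0001, -0.0001, -0.0336, 0, 1.0, 0.0466, -0.0057, -0.0033, -0.0125, 1.0, 0.0468, -0.0039, -0.0033, -0.0125, 1.0, 0.0469, -0.002, -0.0033, -0.0125, 1.0, 0.047, -0.0002, -0.0034, -0.0125, 1.0, 0.047, 0.0016, -0.0033, -0.0125, 1.0]
[0.0468, 0.0035, -0.0034, -0.0125, 1.0, 0.0513, -0.005, 0.0025, -0.0083, 1.0, 0.0514, -0.0037, 0.0025, -0.0083, 1.0, 0.0514, -0.0023, 0.0025, -0.0083, 1.0, 0.0515, -0.001, 0.0025, -0.0083, 1.0, 0, 0, 0, 0, 1.0, 0, 0, 0, 0, 1.0, 0, 0, 0, 0, 1.0]
```

Emit:
move_arm(steps=[0,0,-0.03,0,1,0,0,-0.035,0,1,0,0,-0.035,0,1,0.0466,-0.0057,-0.003,-0.0125,1,0.0468,-0.004,-0.003,-0.0125,1,0.047,-0.002,-0.0035,-0.0125,1,0.047,0,-0.0035,-0.0125,1,0.047,0.0016,-0.0035,-0.0125,1])

```text
clock: 7.8
eef_pos: [533.5, 4.9, 164.3]
eef_rot: [0.72, 0.693, -0.001, -0.001]
ft_force: [0.8, 0.1, -2.0]
opening: 24.4
gripper_force: 39.9
```

Emit:
move_arm(steps=[0.047,0.0035,-0.0035,-0.0125,1,0.0513,-0.005,0.0025,-0.0083,1,0.0514,-0.0037,0.0025,-0.0083,1,0.0514,-0.0023,0.0025,-0.0083,1,0.0515,-0.001,0.0025,-0.0083,1,0,0,0,0,1,0,0,0,0,1,0,0,0,0,1])

```text
clock: 8.8
eef_pos: [520.2, 252.9, 158.4]
eef_rot: [0.671, 0.742, -0.001, 0.0]
ft_force: [-0.7, -0.7, -0.9]
opening: 24.9
gripper_force: 39.8
```

```bash
python3 - <<'E'
from h import *
p=cam('wrist'); o=arm.get_obs(); print(o['clock'],o['eef_pos'].round(2),np.degrees(heading(o['eef_rot'])).round(2),o['ft_force'].round(1),o['opening'].round(1))
for m in cams.regions_of('pad',p)[:1]:
    print(m['conf'],m['extent']); c=max(cv2.findContours(m['region'].astype('uint8'),0,2)[0],key=cv2.contourArea); print(cv2.minAreaRect(c))
for m in cams.mark_of('pad',p)[:1]: print(m, px2w(p,m['xy'],0))
cv2.imwrite('pics/w3.png',p['frame'])
E
```

```text
Traceback (most recent call last):
AttributeError: 'float' object has no attribute 'round'
```

```bash
cat >> h.py <<'E'
def st():
    o=arm.get_obs(); print('t %.2f'%o['clock'],np.round(o['eef_pos'],2),'h %.2f'%np.degrees(heading(o['eef_rot'])),'F',np.round(o['ft_force'],1),'op %.1f'%o['opening'])
E
python3 - <<'E'
from h import *
p=cam('wrist'); st()
cv2.imwrite('pics/w3.png',p['frame'])
for m in cams.regions_of('pad',p)[:1]:
    print(m['conf'],m['extent']); c=max(cv2.findContours(m['region'].astype('uint8'),0,2)[0],key=cv2.contourArea); print(cv2.minAreaRect(c))
for m in cams.mark_of('pad',p)[:1]: print(m, px2w(p,m['xy'],0))
E
```

```text
t 8.90 [520.45 253.35 158.8 ] h 5.79 F [ 0.1  0.5 -1. ] op 24.6
0.61 [259.8, 47.0, 107.5, 191.2]
((314.0, 142.5), (195.0, 110.0), 90.0)
{'xy': [313.4, 152.9], 'conf': 0.72} [511.44096474 283.47624861   0.        ]
```

View pics/w3.png

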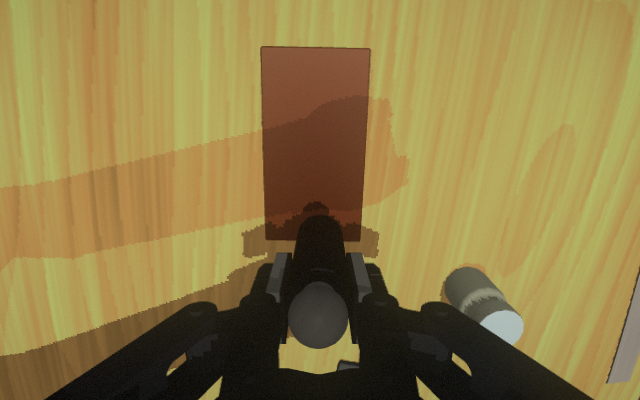

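```bash
python3 - <<'E'
from h import *
p=cam('wrist')
s,r=fit(p,[((-45,85,4),(261,47)),((45,85,4),(370.5,48)),((45,-85,4),(361,241)),((-45,-85,4),(266,240))],[510,282,.1]); print(s.round(3),np.degrees(s[2]).round(2),r.round(1).tolist())
np.save('pad.npy',s)
for y in (-50,0,50):
    print(y,s[:2]+np.array([-np.sin(s[2]),np.cos(s[2])])*y)
x,y=s[:2]+np.array([-np.sin(s[2]),np.cos(s[2])])*50
plan([(x,y,110,np.degrees(s[2]),1,3),(x,y,50,None,1,4),(x,y,46,None,1,1)])
E
```

```text
[5.12450e+02 2.86682e+02 8.80000e-02] 5.07 [[-0.9, -0.9], [0.7, -0.4], [0.2, 1.1], [0.1, 0.8]]
-50 [516.86554329 236.87775486]
0 [512.44966122 286.68237297]
50 [508.03377914 336.48699109]
[0.0276, -0.0013, 0.0164, 0.0015, 1.0, 0.0277, -0.0014, 0.0163, 0.0015, 1.0, 0.0276, -0.0016, 0.0164, 0.0015, 1.0, 0, 0, 0.015, 0, 1.0, 0, 0, 0.015, 0, 1.0, 0, 0, 0.015, 0, 1.0, 0, 0, 0.015, 0, 1.0, 0, 0, 0.004, 0, 1.0]
```

Emit:
move_arm(steps=[0.0276,-0.0014,0.0164,0.0015,1,0.0276,-0.0014,0.0164,0.0015,1,0.0276,-0.0016,0.0164,0.0015,1,0,0,0.015,0,1,0,0,0.015,0,1,0,0,0.015,0,1,0,0,0.015,0,1,0,0,0.002,0,1])

```text
clock: 10.05
eef_pos: [506.7, 336.0, 46.2]
eef_rot: [0.675, 0.738, -0.002, -0.0]
ft_force: [0.3, 0.2, -1.4]
opening: 24.7
gripper_force: 39.8
```

Emit:
move_arm(steps=[0,0,0.001,0,1,0,0,0.001,0,1,0,0,0.0,0,1,0,0,0,0,1,0,0,0,0,1,0,0,0,0,1,0,0,0,0,1,0,0,0,0,1])

```text
clock: 11.05
eef_pos: [507.5, 337.4, 45.7]
eef_rot: [0.675, 0.738, -0.0, -0.0]
ft_force: [0.6, 0.3, -1.6]
opening: 24.6
gripper_force: 39.8
```

```bash
python3 -c "
from h import *
st()"
```

```text
t 11.05 [507.47 337.35  45.73] h 5.16 F [ 0.6  0.3 -1.6] op 24.6
```

Emit:
move_arm(steps=[0,0,0.0006,0,1,0,0,0,0,1,0,0,0,0,-1,0,0,0,0,-1,0,0,0,0,-1,0,0,0,0,-1,0,0,0,0,-1,0,0,0,0,-1])

```text
clock: 12.05
eef_pos: [507.5, 337.3, 45.1]
eef_rot: [0.675, 0.738, -0.0, 0.0]
ft_force: [0.4, -0.5, -0.4]
opening: 85.5
gripper_force: 0.0
```

```bash
python3 -c "
from h import *
st()
plan([(507.5,337.4,150,None,-1,3),(540,50,190,-2,-1),(498.5,-274,175,-13.5,-1),(498.5,-274,130,-13.5,-1,1)])"
```

```text
t 12.05 [507.49 337.34  45.12] h 5.16 F [ 0.4 -0.5 -0.4] op 85.5
[0, 0, -0.035, 0, -1.0, 0, 0, -0.0349, 0, -1.0, 0.0001, 0, -0.035, 0, -1.0, -0.0482, 0.0011, -0.0067, 0.0066, -1.0, -0.0482, 0.0021, -0.0067, 0.0066, -1.0, -0.0481, 0.0031, -0.0066, 0.0066, -1.0, -0.048, 0.0041, -0.0067, 0.0066, -1.0, -0.048, 0.0051, -0.0066, 0.0066, -1.0]
[-0.0478, 0.006, -0.0067, 0.0066, -1.0, -0.0465, -0.0043, 0.0021, 0.0092, -1.0, -0.0466, -0.003, 0.0022, 0.0092, -1.0, -0.0466, -0.0016, 0.0021, 0.0092, -1.0, -0.0467, -0.0003, 0.0022, 0.0092, -1.0, -0.0466, 0.001, 0.0021, 0.0092, -1.0, -0.0466, 0.0024, 0.0022, 0.0092, -1.0, -0.0465, 0.0037, 0.0021, 0.0092, -1.0]
[0, 0, 0.045, -0.0003, -1.0, 0, 0, 0, 0, -1.0, 0, 0, 0, 0, -1.0, 0, 0, 0, 0, -1.0, 0, 0, 0, 0, -1.0, 0, 0, 0, 0, -1.0, 0, 0, 0, 0, -1.0, 0, 0, 0, 0, -1.0]
```

Emit:
move_arm(steps=[0,0,-0.035,0,-1,0,0,-0.035,0,-1,0,0,-0.035,0,-1,-0.0482,0.0011,-0.0067,0.0066,-1,-0.0482,0.0021,-0.0067,0.0066,-1,-0.0481,0.0031,-0.0066,0.0066,-1,-0.048,0.0041,-0.0067,0.0066,-1,-0.048,0.0051,-0.0066,0.0066,-1])

```text
clock: 13.05
eef_pos: [534.7, 96.2, 183.8]
eef_rot: [0.712, 0.702, 0.0, -0.0]
ft_force: [0.7, -0.7, -0.4]
opening: 85.5
gripper_force: 0.0
```

Emit:
move_arm(steps=[-0.0478,0.006,-0.0067,0.0066,-1,-0.0465,-0.0043,0.0021,0.0092,-1,-0.0466,-0.003,0.0022,0.0092,-1,-0.0466,-0.0016,0.0021,0.0092,-1,-0.0467,-0.0003,0.0022,0.0092,-1,-0.0466,0.001,0.0021,0.0092,-1,-0.0466,0.0024,0.0022,0.0092,-1,-0.0465,0.0037,0.0021,0.0092,-1])

```text
clock: 14.05
eef_pos: [498.3, -275.4, 175.2]
eef_rot: [0.786, 0.618, 0.0, 0.0]
ft_force: [0.6, 0.0, 0.1]
opening: 85.4
gripper_force: 0.0
```

Emit:
move_arm(steps=[0,0,0.045,0,-1,0,0,0,0,-1,0,0,0,0,-1,0,0,0,0,-1,0,0,0,0,-1,0,0,0,0,-1,0,0,0,0,-1,0,0,0,0,-1])

```text
clock: 15.05
eef_pos: [498.5, -274.1, 130.2]
eef_rot: [0.786, 0.619, 0.0, 0.0]
ft_force: [0.1, -0.3, 0.6]
opening: 85.1
gripper_force: 0.0
```

```bash
python3 - <<'E'
from h import *
p=cam('wrist'); st()
for q in ('point_punch_mid','flat_punch_mid'):
    for m in cams.mark_of(q,p)[:2]: print(q,np.round(m['xy'],1),round(m['conf'],2),px2w(p,m['xy'],53).round(1))
for w in ((498.1,-273.7,98),(489,-314,98)): print(w2px(p,w))
cv2.imwrite('pics/w4.png',p['frame'])
plan([(498.5,-273.5,49,-13.5,-1,4)])
E
```

```text
t 15.10 [ 498.45 -274.09  130.16] h -13.56 F [ 0.9 -0.  -0.4] op 85.4
point_punch_mid [320.1 215.9] 0.78 [ 498.5 -274.2   53. ]
flat_punch_mid [320.1 272.7] 0.64 [ 488.5 -316.2   53. ]
[319.48342597 241.48831181]
[320.41898324 305.74627889]
[0.0002, 0, 0.0203, -0.0001, -1.0, 0.0001, 0, 0.0203, -0.0001, -1.0, 0.0002, 0, 0.0203, -0.0001, -1.0, 0.0001, -0.0001, 0.0202, -0.0001, -1.0, 0, 0, 0, 0, -1.0, 0, 0, 0, 0, -1.0, 0, 0, 0, 0, -1.0, 0, 0, 0, 0, -1.0]
```

View pics/w4.png

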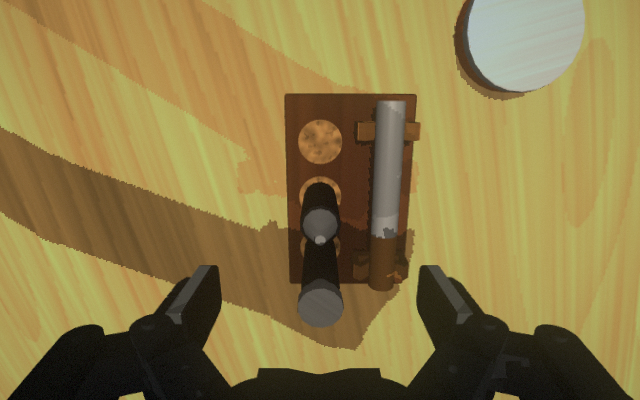

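Emit:
move_arm(steps=[0.0002,0,0.021,0,-1,0.0002,0,0.021,0,-1,0.0002,0,0.02,0,-1,0,0,0.019,0,-1,0,0,0,0,-1,0,0,0,0,1,0,0,0,0,1,0,0,0,0,1])

```text
clock: 16.2
eef_pos: [499.3, -273.8, 50.0]
eef_rot: [0.786, 0.619, 0.0, 0.001]
ft_force: [0.5, 0.4, -0.3]
opening: 32.1
gripper_force: 0.0
```

Emit:
move_arm(steps=[0,0,0,0,1,0,0,0,0,1,0,0,0,0,1,0,0,0,0,1,0,0,0,0,1,0,0,0,0,1,0,0,0,0,1,0,0,0,0,1])

```text
clock: 17.2
eef_pos: [499.4, -273.8, 50.0]
eef_rot: [0.786, 0.619, 0.001, 0.001]
ft_force: [-0.8, -0.0, 5.6]
opening: 24.9
gripper_force: 39.5
```

```bash
python3 - <<'E'
from h import *
st()
plan([(498.5,-273.7,150,None,1,3),(540,50,170,0,1),(512.4,286.7,150,5.1,1),(512.4,286.7,52,5.1,1,4),(512.4,286.7,46,5.1,1,2)])
E
```

```text
t 17.20 [ 499.41 -273.8    49.99] h -13.56 F [-0.8 -0.   5.6] op 24.9
[0, -0.0003, -0.0333, 0, 1.0, -0.0001, -0.0003, -0.0334, 0, 1.0, 0, -0.0003, -0.0333, 0, 1.0, 0.0463, -0.0051, -0.0029, -0.0108, 1.0, 0.0465, -0.0035, -0.0029, -0.0108, 1.0, 0.0466, -0.0019, -0.0028, -0.0108, 1.0, 0.0466, -0.0003, -0.0029, -0.0108, 1.0, 0.0466, 0.0012, -0.0028, -0.0108, 1.0]
[0.0465, 0.0028, -0.0029, -0.0108, 1.0, 0.0465, 0.0044, -0.0028, -0.0108, 1.0, 0.0473, -0.0055, 0.004, -0.0056, 1.0, 0.0474, -0.0046, 0.004, -0.0056, 1.0, 0.0475, -0.0038, 0.004, -0.0056, 1.0, 0.0476, -0.003, 0.004, -0.0056, 1.0, 0.0476, -0.0021, 0.004, -0.0056, 1.0, 0, 0, 0.0245, 0, 1.0]
[0, 0, 0.0245, 0, 1.0, 0, 0, 0.0245, 0, 1.0, 0, 0, 0.0245, 0, 1.0, 0, 0, 0.003, 0, 1.0, 0, 0, 0.003, 0, 1.0, 0, 0, 0, 0, 1.0, 0, 0, 0, 0, 1.0, 0, 0, 0, 0, 1.0]
```

Emit:
move_arm(steps=[0,-0.0003,-0.03,0,1,0,-0.0003,-0.035,0,1,0,-0.0003,-0.035,0,1,0.0463,-0.0051,-0.003,-0.0108,1,0.0465,-0.0035,-0.003,-0.0108,1,0.0466,-0.0019,-0.003,-0.0108,1,0.0466,-0.0003,-0.003,-0.0108,1,0.0466,0.0012,-0.003,-0.0108,1])

```text
clock: 18.2
eef_pos: [526.0, -40.5, 163.1]
eef_rot: [0.73, 0.683, -0.001, -0.001]
ft_force: [0.3, 0.3, -2.7]
opening: 24.6
gripper_force: 40.1
```

Emit:
move_arm(steps=[0.0465,0.0028,-0.003,-0.0108,1,0.0465,0.0044,-0.002,-0.0108,1,0.0473,-0.0055,0.004,-0.0056,1,0.0474,-0.0046,0.004,-0.0056,1,0.0475,-0.0038,0.004,-0.0056,1,0.0476,-0.003,0.004,-0.0056,1,0.0476,-0.0021,0.004,-0.0056,1,0,0,0,0,1])

```text
clock: 19.2
eef_pos: [508.0, 293.5, 147.1]
eef_rot: [0.671, 0.741, -0.001, -0.002]
ft_force: [0.8, -0.4, -2.6]
opening: 25.0
gripper_force: 40.0
```

Emit:
move_arm(steps=[0,0,0.0245,0,1,0,0,0.0245,0,1,0,0,0.0245,0,1,0,0,0.0245,0,1,0,0,0.002,0,1,0,0,0,0,1,0,0,0,0,1,0,0,0,0,1])

```text
clock: 20.2
eef_pos: [512.1, 287.4, 50.0]
eef_rot: [0.675, 0.738, 0.001, 0.0]
ft_force: [-0.1, -0.2, -2.3]
opening: 24.6
gripper_force: 40.0
```

```bash
python3 - <<'E'
from h import *
st()
E
```

```text
t 20.20 [512.12 287.38  50.  ] h 5.09 F [-0.1 -0.2 -2.3] op 24.6
```

Emit:
move_arm(steps=[0,0,0.002,0,1,0,0,0.0018,0,1,0,0,0,0,1,0,0,0,0,1,0,0,0,0,-1,0,0,0,0,-1,0,0,0,0,-1,0,0,0,0,-1])

```text
clock: 21.2
eef_pos: [511.7, 287.1, 45.3]
eef_rot: [0.675, 0.738, -0.0, 0.0]
ft_force: [0.4, 0.6, -0.6]
opening: 85.5
gripper_force: 0.0
```

```bash
python3 - <<'E'
from h import *
st()
plan([(512.1,287.4,150,None,-1,3),(540,50,190,-2,-1),(489,-315,175,-13.5,-1),(489,-315,110,-13.5,-1,3)])
E
```

```text
t 21.20 [511.73 287.05  45.28] h 5.09 F [ 0.4  0.6 -0.6] op 85.5
[0.0001, 0.0001, -0.0349, 0, -1.0, 0.0001, 0.0001, -0.0349, 0, -1.0, 0.0001, 0.0002, -0.0349, 0, -1.0, -0.0478, 0.0013, -0.008, 0.0079, -1.0, -0.0477, 0.0025, -0.008, 0.0079, -1.0, -0.0477, 0.0037, -0.008, 0.0079, -1.0, -0.0475, 0.0049, -0.008, 0.0079, -1.0, -0.0474, 0.0062, -0.008, 0.0079, -1.0]
[-0.0458, -0.0048, 0.0019, 0.008, -1.0, -0.0459, -0.0036, 0.0019, 0.008, -1.0, -0.046, -0.0025, 0.0019, 0.008, -1.0, -0.0461, -0.0013, 0.0019, 0.008, -1.0, -0.0461, -0.0001, 0.0018, 0.008, -1.0, -0.0461, 0.001, 0.0019, 0.008, -1.0, -0.046, 0.0022, 0.0018, 0.008, -1.0, -0.0459, 0.0033, 0.0019, 0.008, -1.0]
[0, 0, 0.0217, -0.0001, -1.0, 0, 0, 0.0216, -0.0001, -1.0, 0, 0, 0.0217, -0.0001, -1.0, 0, 0, 0, 0, -1.0, 0, 0, 0, 0, -1.0, 0, 0, 0, 0, -1.0, 0, 0, 0, 0, -1.0, 0, 0, 0, 0, -1.0]
```

Emit:
move_arm(steps=[0,0,-0.035,0,-1,0,0,-0.035,0,-1,0,0,-0.035,0,-1,-0.0478,0.0013,-0.008,0.0079,-1,-0.0477,0.0025,-0.008,0.0079,-1,-0.0477,0.0037,-0.008,0.0079,-1,-0.0475,0.0049,-0.008,0.0079,-1,-0.0474,0.0062,-0.008,0.0079,-1])

```text
clock: 22.2
eef_pos: [539.6, 48.2, 190.8]
eef_rot: [0.72, 0.694, 0.0, 0.0]
ft_force: [0.8, 0.3, -1.3]
opening: 85.8
gripper_force: 0.0
```

Emit:
move_arm(steps=[-0.0458,-0.0048,0.002,0.008,-1,-0.0459,-0.0036,0.002,0.008,-1,-0.046,-0.0025,0.002,0.008,-1,-0.0461,-0.0013,0.002,0.008,-1,-0.0461,0,0.002,0.008,-1,-0.0461,0.001,0.002,0.008,-1,-0.046,0.0022,0.002,0.008,-1,-0.0459,0.0033,0.001,0.008,-1])

```text
clock: 23.2
eef_pos: [488.4, -316.5, 175.3]
eef_rot: [0.786, 0.619, 0.0, -0.0]
ft_force: [0.5, 0.3, 0.2]
opening: 85.2
gripper_force: 0.0
```

Emit:
move_arm(steps=[0,0,0.022,0,-1,0,0,0.022,0,-1,0,0,0.021,0,-1,0,0,0,0,-1,0,0,0,0,-1,0,0,0,0,-1,0,0,0,0,-1,0,0,0,0,-1])

```text
clock: 24.2
eef_pos: [488.9, -315.4, 110.8]
eef_rot: [0.786, 0.619, 0.0, 0.0]
ft_force: [1.1, 0.3, -0.2]
opening: 85.5
gripper_force: 0.0
```

```bash
python3 - <<'E'
from h import *
p=cam('wrist'); st()
for q in ('flat_punch_mid','mandrel_mid'):
    for m in cams.mark_of(q,p)[:2]: print(q,np.round(m['xy'],1),round(m['conf'],2),px2w(p,m['xy'],53 if q[0]=='f' else 34).round(1))
print(w2px(p,(489,-314.5,98)))
cv2.imwrite('pics/w5.png',p['frame'])
plan([(489,-314.5,49.5,-13.5,-1,3)])
E
```

```text
t 24.25 [ 488.88 -315.33  110.7 ] h -13.54 F [ 0.1 -0.8  0.2] op 85.4
flat_punch_mid [318.1 225.5] 0.75 [ 487.8 -314.9   53. ]
mandrel_mid [394.5 142.5] 0.63 [ 546.9 -278.3   34. ]
[320.20455386 255.61031538]
[0.0003, 0, 0.0203, -0.0001, -1.0, 0.0003, 0, 0.0203, -0.0001, -1.0, 0.0002, 0.0001, 0.0204, -0.0001, -1.0, 0, 0, 0, 0, -1.0, 0, 0, 0, 0, -1.0, 0, 0, 0, 0, -1.0, 0, 0, 0, 0, -1.0, 0, 0, 0, 0, -1.0]
```

View pics/w5.png

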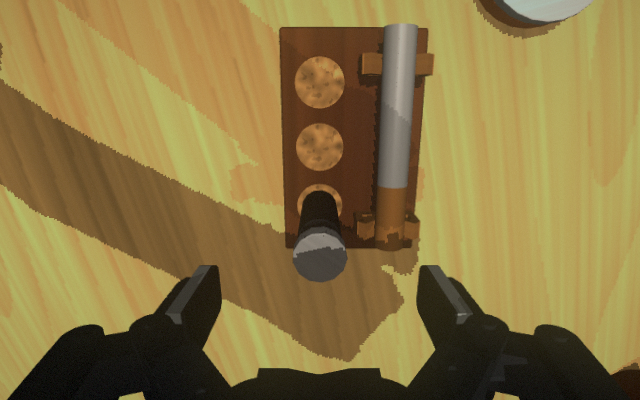

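Emit:
move_arm(steps=[0.0003,0,0.0205,0,-1,0.0003,0,0.0205,0,-1,0.0003,0,0.0205,0,-1,0,0,0,0,-1,0,0,0,0,-1,0,0,0,0,1,0,0,0,0,1,0,0,0,0,1])

```text
clock: 25.35
eef_pos: [489.2, -314.5, 49.4]
eef_rot: [0.786, 0.619, 0.0, 0.0]
ft_force: [-0.4, 0.4, 0.0]
opening: 32.2
gripper_force: 0.0
```

Emit:
move_arm(steps=[0,0,0,0,1,0,0,0,0,1,0,0,0,0,1,0,0,0,0,1,0,0,0,0,1,0,0,0,0,1,0,0,0,0,1,0,0,0,0,1])

```text
clock: 26.35
eef_pos: [489.5, -314.7, 49.4]
eef_rot: [0.786, 0.619, 0.0, 0.0]
ft_force: [0.9, 1.2, 5.0]
opening: 24.4
gripper_force: 39.6
```

```bash
python3 - <<'E'
from h import *
st()
plan([(489.3,-314.5,150,None,1,3),(540,50,170,0,1),(516.9,237,150,5.1,1)],step=50)
E
```

```text
t 26.35 [ 489.45 -314.69   49.38] h -13.54 F [0.9 1.2 5. ] op 24.4
[0.0001, -0.0001, -0.0335, 0, 1.0, 0, 0, -0.0336, 0, 1.0, 0.0001, -0.0001, -0.0335, 0, 1.0, 0.0458, -0.0045, -0.0025, -0.0094, 1.0, 0.0459, -0.0032, -0.0025, -0.0094, 1.0, 0.046, -0.0018, -0.0025, -0.0094, 1.0, 0.046, -0.0004, -0.0025, -0.0094, 1.0, 0.046, 0.0009, -0.0025, -0.0094, 1.0]
[0.0459, 0.0023, -0.0025, -0.0094, 1.0, 0.0458, 0.0036, -0.0025, -0.0094, 1.0, 0.0457, 0.005, -0.0025, -0.0094, 1.0, 0.0468, -0.0058, 0.005, -0.0071, 1.0, 0.0469, -0.0047, 0.005, -0.0071, 1.0, 0.0469, -0.0037, 0.005, -0.0071, 1.0, 0.047, -0.0027, 0.005, -0.0071, 1.0, 0, 0, 0, 0, 1.0]
```

Emit:
move_arm(steps=[0,0,-0.03,0,1,0,0,-0.035,0,1,0,0,-0.036,0,1,0.0458,-0.0045,-0.003,-0.0094,1,0.0459,-0.0032,-0.003,-0.0094,1,0.046,-0.0018,-0.003,-0.0094,1,0.046,-0.0004,-0.002,-0.0094,1,0.046,0.0009,-0.002,-0.0094,1])

```text
clock: 27.35
eef_pos: [518.7, -84.9, 161.3]
eef_rot: [0.737, 0.675, -0.001, -0.001]
ft_force: [-0.2, 0.7, -2.3]
opening: 24.8
gripper_force: 39.9
```

Emit:
move_arm(steps=[0.0459,0.0023,-0.002,-0.0094,1,0.0458,0.0036,-0.002,-0.0094,1,0.0457,0.005,-0.002,-0.0094,1,0.0468,-0.0058,0.004,-0.0071,1,0.0469,-0.0047,0.004,-0.0071,1,0.0469,-0.0037,0.004,-0.0071,1,0.047,-0.0027,0.005,-0.0071,1,0,0,0,0,1])

```text
clock: 28.35
eef_pos: [512.6, 242.9, 149.3]
eef_rot: [0.671, 0.741, -0.002, -0.002]
ft_force: [-0.3, -0.4, -2.0]
opening: 24.7
gripper_force: 39.8
```

```bash
python3 - <<'E'
from h import *
st()
plan([(516.9,237,54,5.1,1,5),(516.9,237,48,5.1,1,2)],step=50)
E
```

```text
t 28.35 [512.62 242.85 149.34] h 5.69 F [-0.3 -0.4 -2. ] op 24.7
[-0.0012, 0.0007, 0.0191, 0.0007, 1.0, -0.0013, 0.0007, 0.0191, 0.0007, 1.0, -0.0012, 0.0008, 0.019, 0.0007, 1.0, -0.0013, 0.0008, 0.0191, 0.0007, 1.0, -0.0012, 0.0007, 0.019, 0.0007, 1.0, 0, 0, 0.003, -0.0001, 1.0, 0, 0, 0.003, -0.0001, 1.0, 0, 0, 0, 0, 1.0]
```

Emit:
move_arm(steps=[0,0,0,0,1,0,0,0.024,0,1,0,0,0.024,0,1,0,0,0.024,0,1,0,0,0.024,0,1,0,0,0.003,0,1,0,0,0,0,1,0,0,0,0,1])

```text
clock: 29.35
eef_pos: [517.6, 236.9, 54.1]
eef_rot: [0.675, 0.738, 0.001, 0.0]
ft_force: [-0.7, 0.0, -1.8]
opening: 24.3
gripper_force: 39.8
```

```bash
python3 - <<'E'
from h import *
st()
E
```

```text
t 29.35 [517.55 236.92  54.09] h 5.06 F [-0.7  0.  -1.8] op 24.3
```

Emit:
move_arm(steps=[0,0,0.004,0,1,0,0,0.003,0,1,0,0,0.0013,0,1,0,0,0,0,1,0,0,0,0,-1,0,0,0,0,-1,0,0,0,0,-1,0,0,0,0,-1])

```text
clock: 30.35
eef_pos: [516.4, 237.0, 44.5]
eef_rot: [0.675, 0.738, -0.0, 0.0]
ft_force: [-0.0, -0.1, -0.5]
opening: 85.5
gripper_force: 0.0
```

```bash
python3 - <<'E'
from h import *
st()
# view the cradle on the way: centre ~ (589,-9)
plan([(517.5,237,165,None,-1,3),(560,60,190,-5,-1),(575,-5,190,-8,-1)],step=50)
E
```

```text
t 30.35 [516.44 236.96  44.48] h 5.10 F [-0.  -0.1 -0.5] op 85.5
[0, 0.0004, -0.0402, 0, -1.0, 0, 0.0003, -0.0402, 0, -1.0, -0.0001, 0.0004, -0.0401, 0, -1.0, -0.045, 0.0066, -0.0063, 0.014, -1.0, -0.0447, 0.0086, -0.0062, 0.014, -1.0, -0.0442, 0.0106, -0.0063, 0.014, -1.0, -0.0438, 0.0125, -0.0062, 0.014, -1.0, -0.0317, 0.0103, 0, 0.0084, -1.0]
[-0.0314, 0.0111, 0, 0.0084, -1.0, 0, 0, 0, 0, -1.0, 0, 0, 0, 0, -1.0, 0, 0, 0, 0, -1.0, 0, 0, 0, 0, -1.0, 0, 0, 0, 0, -1.0, 0, 0, 0, 0, -1.0, 0, 0, 0, 0, -1.0]
```

Emit:
move_arm(steps=[0,0,-0.04,0,-1,0,0,-0.04,0,-1,0,0,-0.04,0,-1,-0.045,0.0066,-0.006,0.014,-1,-0.0447,0.0086,-0.006,0.014,-1,-0.0442,0.0106,-0.006,0.014,-1,-0.0438,0.0125,-0.006,0.014,-1,-0.0317,0.0103,0,0.0084,-1])

```text
clock: 31.35
eef_pos: [567.0, 24.8, 189.3]
eef_rot: [0.747, 0.665, 0.001, 0.001]
ft_force: [0.5, 0.4, -0.9]
opening: 85.5
gripper_force: 0.0
```

Emit:
move_arm(steps=[-0.0314,0.0111,0,0.0084,-1,0,0,0,0,-1,0,0,0,0,-1,0,0,0,0,-1,0,0,0,0,-1,0,0,0,0,-1,0,0,0,0,-1,0,0,0,0,-1])

```text
clock: 32.35
eef_pos: [573.9, -4.9, 188.6]
eef_rot: [0.755, 0.656, 0.0, 0.0]
ft_force: [0.5, 1.1, 0.4]
opening: 85.1
gripper_force: 0.0
```

```bash
python3 - <<'E'
from h import *
p=cam('wrist'); st()
for m in cams.mark_of('cradle',p)[:1]: print(m,px2w(p,m['xy'],0))
cv2.imwrite('pics/w6.png',p['frame'])
t=cam('top'); cv2.imwrite('pics/top6.png',t['frame'])
for q in ('ball_punch_mid','flat_punch_mid','point_punch_mid'):
    for m in cams.mark_of(q,t)[:1]: print(q,round(m['conf'],2),px2w(t,m['xy'],49).round(1))
plan([(530,-200,190,-13.5,-1),(545,-275,190,-13.5,-1)],step=50)
E
```

```text
t 32.40 [573.87  -4.97 188.61] h -8.00 F [-0.3 -0.2 -0.5] op 85.5
{'xy': [331.8, 188.3], 'conf': 0.75} [584.71535164 -15.19603423   0.        ]
ball_punch_mid 0.65 [510.5 331.4  49. ]
flat_punch_mid 0.71 [506.7 235.3  49. ]
point_punch_mid 0.65 [511.1 296.8  49. ]
[-0.0498, -0.0041, -0.0004, 0.0076, -1.0, -0.0499, -0.0029, -0.0003, 0.0076, -1.0, -0.0499, -0.0017, -0.0004, 0.0076, -1.0, -0.05, -0.0004, -0.0003, 0.0076, -1.0, -0.0347, 0.016, 0, 0.0001, -1.0, -0.0347, 0.016, 0, 0.0001, -1.0, 0, 0, 0, 0, -1.0, 0, 0, 0, 0, -1.0]
```

View pics/w6.png

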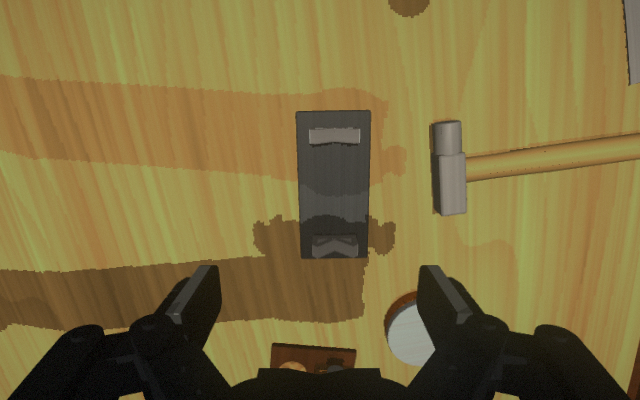

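```bash
python3 - <<'E'
from h import *
p=cam('wrist')
s,r=fit(p,[((-35,75,8),(296.5,111)),((35,75,8),(371,110)),((35,-75,8),(367.5,258)),((-35,-75,8),(301.5,259))],[588,-9,-.1]); print(s.round(3),np.degrees(s[2]).round(2),r.round(1).tolist())
np.save('cradle.npy',s)
g=cv2.cvtColor(p['frame'],6)
# projected V-rest top corners (z=39), to compare
c,n=np.cos(s[2]),np.sin(s[2])
im=cv2.resize(p['frame'][90:280,270:400],None,fx=3,fy=3,interpolation=cv2.INTER_CUBIC)
for y in (60,48,-48,-60):
  for x in (-17,17):
    q=w2px(p,(s[0]+c*x-n*y,s[1]+n*x+c*y,39)); print(x,y,q.round(1)); cv2.circle(im,tuple(int(v) for v in (q-[270,90]+.5)*3),2,(0,0,255),-1)
for y in (75,-75):
  for x in (-35,35):
    q=w2px(p,(s[0]+c*x-n*y,s[1]+n*x+c*y,8)); cv2.circle(im,tuple(int(v) for v in (q-[270,90]+.5)*3),2,(0,255,0),-1)
cv2.imwrite('pics/w6c.png',im)
E
```

```text
[ 5.86887e+02 -1.45870e+01 -1.22000e-01] -6.98 [[-0.8, -0.2], [0.9, -0.4], [0.4, 0.4], [-0.5, 0.5]]
-17 60 [315.3 129.7]
17 60 [355.7 129. ]
-17 48 [315.6 144. ]
17 48 [355.5 143.4]
-17 -48 [317.6 247.7]
17 -48 [354.  247.1]
-17 -60 [317.9 259.4]
17 -60 [353.9 258.8]
```

View pics/w6c.png

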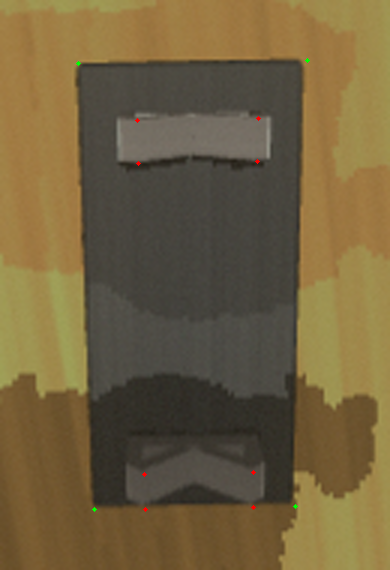

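Emit:
move_arm(steps=[-0.0498,-0.0041,0,0.0076,-1,-0.0499,-0.0029,0,0.0076,-1,-0.0499,-0.0017,0,0.0076,-1,-0.05,0,0,0.0076,-1,-0.0347,0.016,0,0,-1,-0.0347,0.016,0,0,-1,0,0,0,0,-1,0,0,0,0,-1])

```text
clock: 33.7
eef_pos: [545.3, -274.3, 188.2]
eef_rot: [0.785, 0.619, 0.0, -0.001]
ft_force: [0.6, 0.4, -0.2]
opening: 85.3
gripper_force: 0.0
```

```bash
python3 - <<'E'
from h import *
p=cam('wrist'); st()
for m in cams.mark_of('mandrel_mid',p)[:1]: print(m,px2w(p,m['xy'],34))
m=cams.regions_of('mandrel_mid',p)
for q in m[:1]: print(q['conf'],q['extent'])
cv2.imwrite('pics/w7.png',cv2.resize(p['frame'][60:320,220:480],None,fx=2.3,fy=2.3,interpolation=cv2.INTER_CUBIC))
E
```

```text
t 33.75 [ 545.56 -273.43  188.15] h -13.39 F [ 0.   0.8 -0.3] op 85.3
{'xy': [323.0, 196.5], 'conf': 0.64} [ 546.31149777 -282.36937657   34.        ]
0.9 [311.1, 114.8, 23.7, 154.1]
```

View pics/w7.png

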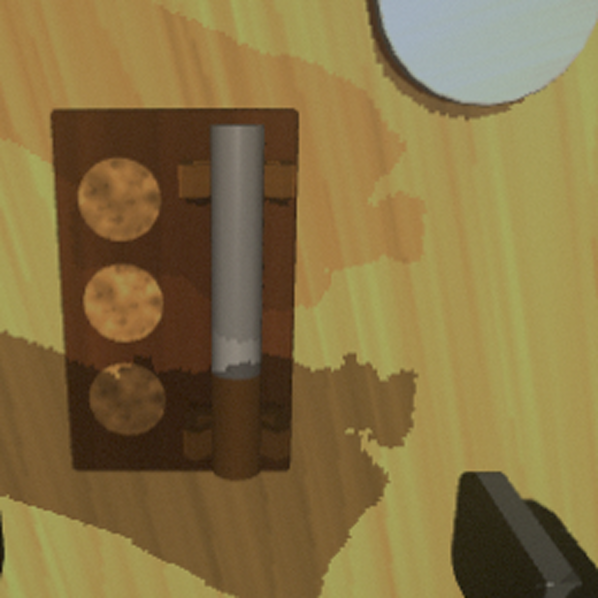

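```bash
python3 - <<'E'
from h import *
p=cam('wrist'); k=lambda x,y:(x/2.3+220-.3,y/2.3+60-.3)
s,r=fit(p,[((-50,80,8),k(52,111)),((50,80,8),k(298,108)),((50,-80,8),k(290,470)),((-50,-80,8),k(74,469))],[521,-280,-.24]); print(s.round(3),np.degrees(s[2]).round(2),r.round(1).tolist())
for n,xy,z in (('+end',k(238,125),44),('-end',k(237,480),44),('wood',k(238,377),44),('c1',k(119.5,200),8),('c0',k(123.5,303),8),('c-1',k(128,399),8)):
    w=px2w(p,xy,z); print(n,w.round(1),loc(s,w).round(1))
E
```

```text
[ 5.22262e+02 -2.76972e+02 -2.30000e-01] -13.19 [[-1.1, -1.1], [1.0, -0.3], [0.7, 0.8], [-0.5, 1.3]]
+end [ 563.4 -210.3   44. ] [24.8 74.3]
-end [ 531.4 -346.2   44. ] [ 24.7 -65.4]
wood [ 541.8 -302.9   44. ] [ 25.  -20.8]
c1 [ 509.4 -229.4    8. ] [-23.3  43.4]
c0 [ 499.4 -271.9    8. ] [-23.4  -0.3]
c-1 [ 489.6 -314.7    8. ] [-23.2 -44.2]
```

```bash
python3 - <<'E'
from h import *
st()
plan([(547.5,-278.1,60,-13.25,-1,4),(547.5,-278.1,16,-13.25,-1,4)])
E
```

```text
t 33.90 [ 545.76 -273.12  188.35] h -13.33 F [ 0.   0.  -0.3] op 85.3
[-0.0011, 0.0007, 0.0321, -0.0001, -1.0, -0.0011, 0.0007, 0.0321, -0.0001, -1.0, -0.0011, 0.0007, 0.0321, -0.0001, -1.0, -0.0011, 0.0007, 0.032, -0.0001, -1.0, 0, 0, 0.011, 0, -1.0, 0, 0, 0.011, 0, -1.0, 0, 0, 0.011, 0, -1.0, 0, 0, 0.011, 0, -1.0]
```

Emit:
move_arm(steps=[-0.0011,0.0007,0.032,0,-1,-0.0011,0.0007,0.032,0,-1,-0.0011,0.0007,0.032,0,-1,-0.0011,0.0007,0.032,0,-1,0,0,0.012,0,-1,0,0,0.012,0,-1,0,0,0.011,0,-1,0,0,0.009,0,-1])

```text
clock: 34.9
eef_pos: [547.6, -280.0, 16.7]
eef_rot: [0.785, 0.619, 0.0, 0.0]
ft_force: [0.0, 0.8, 0.3]
opening: 85.4
gripper_force: 0.0
```

Emit:
move_arm(steps=[0,0,0,0,-1,0,0,0,0,-1,0,0,0,0,1,0,0,0,0,1,0,0,0,0,1,0,0,0,0,1,0,0,0,0,1,0,0,0,0,1], newtons=60)

```text
clock: 35.9
eef_pos: [547.6, -280.0, 16.9]
eef_rot: [0.785, 0.619, 0.0, 0.0]
ft_force: [1.5, 0.4, 1.9]
opening: 18.1
gripper_force: 58.5
```

```bash
python3 - <<'E'
from h import *
st()
plan([(547.5,-278.1,140,None,1,3),(575,-120,160,-10,1),(587.4,-17,120,-7,1)])
E
```

```text
t 35.90 [ 547.56 -280.03   16.89] h -13.47 F [1.5 0.4 1.9] op 18.1
[0.0006, -0.0002, -0.041, 0, 1.0, 0.0006, -0.0002, -0.0411, 0, 1.0, 0.0007, -0.0001, -0.041, 0, 1.0, 0.04, -0.0025, -0.005, -0.0048, 1.0, 0.0401, -0.0019, -0.005, -0.0048, 1.0, 0.0401, -0.0013, -0.005, -0.0048, 1.0, 0.0401, -0.0008, -0.005, -0.0048, 1.0, 0.0345, -0.0019, 0.0133, -0.0056, 1.0]
[0.0346, -0.0013, 0.0133, -0.0056, 1.0, 0.0345, -0.0006, 0.0134, -0.0056, 1.0, 0, 0, 0, 0, 1.0, 0, 0, 0, 0, 1.0, 0, 0, 0, 0, 1.0, 0, 0, 0, 0, 1.0, 0, 0, 0, 0, 1.0, 0, 0, 0, 0, 1.0]
```

Emit:
move_arm(steps=[0,0,-0.038,0,1,0,0,-0.041,0,1,0,0,-0.043,0,1,0.04,-0.0025,-0.005,-0.0048,1,0.0401,-0.0019,-0.005,-0.0048,1,0.0401,-0.0013,-0.005,-0.0048,1,0.0401,-0.0008,-0.005,-0.0048,1,0.035,-0.0025,0.013,-0.0056,1])

```text
clock: 36.9
eef_pos: [578.5, -85.1, 145.6]
eef_rot: [0.76, 0.65, 0.001, 0.0]
ft_force: [0.1, 0.3, -3.4]
opening: 18.2
gripper_force: 59.3
```

Emit:
move_arm(steps=[0.035,-0.002,0.013,-0.0056,1,0.035,-0.0015,0.013,-0.0056,1,0,0,0,0,1,0,0,0,0,1,0,0,0,0,1,0,0,0,0,1,0,0,0,0,1,0,0,0,0,1])

```text
clock: 37.9
eef_pos: [585.1, -17.5, 119.7]
eef_rot: [0.749, 0.662, 0.0, 0.0]
ft_force: [0.3, -0.4, -3.6]
opening: 18.1
gripper_force: 59.2
```

```bash
python3 - <<'E'
from h import *
p=cam('wrist'); st()
cv2.imwrite('pics/w8.png',p['frame'])
plan([(586.5,-16.5,50,-7,1,4)])
E
```

```text
t 37.95 [585.08 -17.29 119.65] h -7.00 F [ 0.5  0.8 -4.1] op 18.2
[0.0002, 0.0003, 0.0174, 0, 1.0, 0.0003, 0.0003, 0.0174, 0, 1.0, 0.0002, 0.0004, 0.0174, 0, 1.0, 0.0003, 0.0003, 0.0175, 0, 1.0, 0, 0, 0, 0, 1.0, 0, 0, 0, 0, 1.0, 0, 0, 0, 0, 1.0, 0, 0, 0, 0, 1.0]
```

View pics/w8.png

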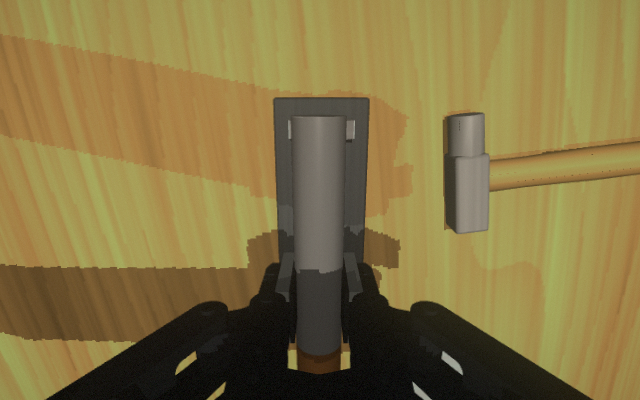

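```bash
python3 - <<'E'
from h import *
p=cam('wrist'); o=arm.get_obs(); T=o['eef_pos']; ax=np.array([np.sin(np.radians(7)),np.cos(np.radians(7))])
for z in (136.8,146.8): e=px2w(p,(320,115.5),z); print('end',z,e.round(1),'along from TCP',((e[:2]-T[:2])@ax).round(2))
a,b=px2w(p,(274.5,98),8),px2w(p,(369.5,98),8); m=(a+b)/2; print('cradle end',a,b,np.linalg.norm(a-b),'centre est',m[:2]-75*ax)
s=np.load('cradle.npy'); print(s)
V=[px2w(p,(288.5,130),39),px2w(p,(355,130),39)]; print('V mid',loc(s,(V[0]+V[1])/2))
E
```

```text
end 136.8 [593.1  52.2 136.8] along from TCP 69.9
end 146.8 [593.1  52.6 146.8] along from TCP 70.27
cradle end [562.13586942  63.49475497   8.        ] [629.64738732  55.2481451    8.        ] 68.01331945661391 centre est [586.75142761 -15.06951134]
[ 5.86887165e+02 -1.45867416e+01 -1.21891740e-01]
V mid [-0.46265646 54.31222405]
```

Emit:
move_arm(steps=[0.0004,0.0003,0.0174,0,1,0.0004,0.0003,0.0174,0,1,0.0004,0.0003,0.0174,0,1,0.0004,0.0003,0.0174,0,1,0.0001,0,0.005,0,1,0,0,0,0,1,0,0,0,0,1,0,0,0,0,1])

```text
clock: 39.0
eef_pos: [587.2, -15.7, 45.8]
eef_rot: [0.749, 0.663, 0.001, 0.0]
ft_force: [0.2, 0.8, -3.1]
opening: 18.2
gripper_force: 59.2
```

```bash
python3 - <<'E'
from h import *
st()
plan([(586.4,-15.6,20,-7,1,4),(586.4,-15.6,17.3,-7,1,2)])
E
```

```text
t 39.00 [587.19 -15.68  45.79] h -6.99 F [ 0.2  0.8 -3.1] op 18.2
[0, -0.0002, 0.0064, 0, 1.0, 0, -0.0002, 0.0065, 0, 1.0, 0, -0.0002, 0.0064, 0, 1.0, 0, -0.0002, 0.0065, 0, 1.0, 0, 0, 0.0013, 0, 1.0, 0, 0, 0.0014, 0, 1.0, 0, 0, 0, 0, 1.0, 0, 0, 0, 0, 1.0]
```

Emit:
move_arm(steps=[0,-0.0001,0.0065,0,1,0,-0.0001,0.0065,0,1,0,-0.0001,0.0065,0,1,0,-0.0001,0.0065,0,1,0,0,0.001,0,1,0,0,0.001,0,1,0,0,0,0,1,0,0,0,0,1])

```text
clock: 40.0
eef_pos: [586.9, -15.7, 17.3]
eef_rot: [0.749, 0.663, 0.001, 0.001]
ft_force: [2.5, -0.9, -2.6]
opening: 18.4
gripper_force: 59.3
```

```bash
python3 - <<'E'
from h import *
st()
E
```

```text
t 40.00 [586.86 -15.72  17.33] h -6.99 F [ 2.5 -0.9 -2.6] op 18.4
```

Emit:
move_arm(steps=[0,0,0.0006,0,1,0,0,0,0,1,0,0,0,0,1,0,0,0,0,-1,0,0,0,0,-1,0,0,0,0,-1,0,0,0,0,-1,0,0,0,0,-1])

```text
clock: 41.0
eef_pos: [585.9, -15.5, 16.3]
eef_rot: [0.749, 0.663, -0.0, -0.0]
ft_force: [0.1, 0.1, -0.3]
opening: 85.5
gripper_force: 0.0
```

Emit:
move_arm(steps=[0,0,-0.03,0,-1,0,0,-0.045,0,-1,0,0,-0.045,0,-1,0,0,-0.05,0,-1,0,0,0,0,-1,0,0,0,0,-1,0,0,0,0,-1,0,0,0,0,-1])

```text
clock: 42.0
eef_pos: [585.0, -15.5, 184.9]
eef_rot: [0.749, 0.663, -0.001, -0.001]
ft_force: [-0.1, 0.2, -0.2]
opening: 85.5
gripper_force: 0.0
```

```bash
python3 - <<'E'
from h import *
p=cam('wrist'); st()
for m in cams.mark_of('mandrel_mid',p)[:1]: print(m,px2w(p,m['xy'],34))
cv2.imwrite('pics/w9.png',cv2.resize(p['frame'][60:300,220:460],None,fx=2.5,fy=2.5,interpolation=cv2.INTER_CUBIC))
E
```

```text
t 42.05 [585.23 -15.57 185.12] h -6.99 F [ 0.4  0.1 -0.2] op 85.3
{'xy': [324.5, 187.5], 'conf': 0.61} [588.92053041 -14.57482098  34.        ]
```

View pics/w9.png

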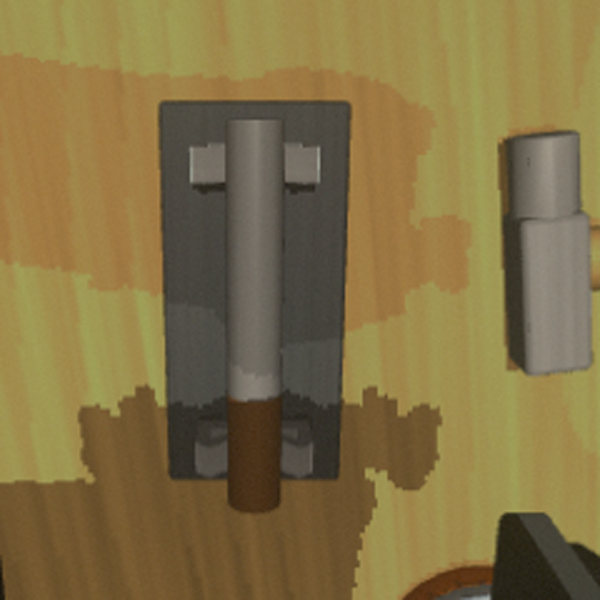

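```bash
python3 - <<'E'
from h import *
p=cam('wrist'); k=lambda x,y:(x/2.5+220-.3,y/2.5+60-.3)
s,r=fit(p,[((-35,75,8),k(160,101)),((35,75,8),k(351,101)),((35,-75,8),k(337,478)),((-35,-75,8),k(169,478))],[587,-15,-.12]); print(s.round(3),np.degrees(s[2]).round(2),r.round(1).tolist())
for n,xy,z in (('+end',k(254,120),44),('-end',k(254,512),44),('wood',k(254,399),44),('Vtop +y edge',k(206,145),39),('V+ -y top edge',k(206,184),39)):
    w=px2w(p,xy,z); print(n,w.round(1),loc(s,w).round(1))
E
```

```text
[ 5.86957e+02 -1.40410e+01 -1.25000e-01] -7.17 [[-0.7, -0.9], [0.6, -0.6], [0.5, 1.1], [-0.4, 0.9]]
+end [594.8  53.8  44. ] [-0.7 68.2]
-end [578.2 -84.5  44. ] [  0.1 -71. ]
wood [583.5 -40.6  44. ] [ -0.1 -26.8]
Vtop +y edge [578.2  47.7  39. ] [-16.4  60.1]
V+ -y top edge [576.5  35.1  39. ] [-16.6  47.4]
```

```bash
python3 - <<'E'
from h import *
st()
plan([(517.0,237,150,5.1,-1,8)])
plan([(517.0,237,150,5.1,-1)])
E
```

```text
t 42.15 [585.6  -15.64 185.59] h -7.00 F [-0.1  0.1 -0.4] op 85.5
[0.0303, -0.0124, 0.0044, -0.0084, -1.0, 0.0306, -0.0115, 0.0045, -0.0084, -1.0, 0.0309, -0.0107, 0.0044, -0.0084, -1.0, 0.0312, -0.0099, 0.0045, -0.0084, -1.0, 0.0314, -0.0091, 0.0044, -0.0084, -1.0, 0.0317, -0.0083, 0.0045, -0.0084, -1.0, 0.0319, -0.0074, 0.0044, -0.0084, -1.0, 0.032, -0.0066, 0.0045, -0.0084, -1.0]
[0.0404, -0.0165, 0.0059, -0.0112, -1.0, 0.041, -0.015, 0.0059, -0.0112, -1.0, 0.0414, -0.0136, 0.0059, -0.0112, -1.0, 0.0419, -0.0121, 0.006, -0.0112, -1.0, 0.0423, -0.0107, 0.0059, -0.0112, -1.0, 0.0427, -0.0091, 0.006, -0.0112, -1.0, 0, 0, 0, 0, -1.0, 0, 0, 0, 0, -1.0]
```

Emit:
move_arm(steps=[0.0404,-0.0165,0.006,-0.0112,-1,0.041,-0.015,0.006,-0.0112,-1,0.0414,-0.0136,0.006,-0.0112,-1,0.0419,-0.0121,0.006,-0.0112,-1,0.0423,-0.0107,0.006,-0.0112,-1,0.0427,-0.0091,0.006,-0.0112,-1,0,0,0,0,-1,0,0,0,0,-1])

```text
clock: 43.15
eef_pos: [517.7, 236.3, 150.3]
eef_rot: [0.675, 0.738, -0.0, 0.0]
ft_force: [0.4, -0.4, 0.1]
opening: 85.4
gripper_force: 0.0
```

```bash
python3 - <<'E'
from h import *
p=cam('wrist'); st()
for q in ('flat_punch_mid','point_punch_mid','ball_punch_mid'):
    for m in cams.mark_of(q,p)[:2]: print(q,np.round(m['xy'],1),round(m['conf'],2),px2w(p,m['xy'],49).round(1))
# disc outline: bright-ish steel near the predicted flat head
print('pred heads',w2px(p,(517,237,94)),w2px(p,(512.1,287.4,94)),w2px(p,(507.5,337.4,83)))
plan([(517.0,237,45.8,5.1,-1,5)])
E
```

```text
t 43.20 [518.08 235.31 150.43] h 4.98 F [ 0.6  0.2 -1.1] op 85.7
flat_punch_mid [318.9 206.8] 0.63 [516.9 235.4  49. ]
ball_punch_mid [319.   57.2] 0.7 [507.6 339.4  49. ]
pred heads [319.3795266  225.94760753] [318.75606548 143.82553657] [318.53480613  53.52417325]
[0.0004, -0.0002, 0.021, -0.0002, -1.0, 0.0004, -0.0002, 0.021, -0.0002, -1.0, 0.0004, -0.0002, 0.0209, -0.0002, -1.0, 0.0004, -0.0003, 0.021, -0.0002, -1.0, 0.0004, -0.0002, 0.0209, -0.0002, -1.0, 0, 0, 0, 0, -1.0, 0, 0, 0, 0, -1.0, 0, 0, 0, 0, -1.0]
```

Emit:
move_arm(steps=[0.0003,-0.0002,0.021,0,-1,0.0003,-0.0002,0.021,0,-1,0.0003,-0.0002,0.021,0,-1,0.0003,-0.0002,0.021,0,-1,0,0,0.0205,0,-1,0,0,0,0,-1,0,0,0,0,-1,0,0,0,0,-1], newtons=40)

```text
clock: 44.35
eef_pos: [517.5, 238.5, 46.8]
eef_rot: [0.675, 0.738, 0.001, 0.0]
ft_force: [0.1, 0.7, -0.2]
opening: 85.5
gripper_force: 0.0
```

```bash
python3 - <<'E'
from h import *
st()
E
```

```text
t 44.35 [517.46 238.55  46.77] h 5.10 F [ 0.1  0.7 -0.2] op 85.5
```

Correct by 1.5 mm back along y and 1 mm down, then close.

Emit:
move_arm(steps=[-0.0015,-0.0003,0.001,0,-1,0,0,0,0,-1,0,0,0,0,1,0,0,0,0,1,0,0,0,0,1,0,0,0,0,1,0,0,0,0,1,0,0,0,0,1])

```text
clock: 45.35
eef_pos: [516.8, 236.8, 45.0]
eef_rot: [0.675, 0.738, 0.0, 0.0]
ft_force: [1.0, -0.8, 0.2]
opening: 24.6
gripper_force: 39.4
```

```bash
python3 - <<'E'
from h import *
st()
plan([(517,237,150,None,1,3),(540,50,170,0,1),(489.3,-314.7,150,-13.5,1)],step=50)
E
```

```text
t 45.35 [516.79 236.78  45.03] h 5.10 F [ 1.  -0.8  0.2] op 24.6
[0.0001, 0.0001, -0.035, 0, 1.0, 0, 0.0001, -0.035, 0, 1.0, 0.0001, 0, -0.035, 0, 1.0, -0.0471, 0.0016, -0.005, 0.0071, 1.0, -0.047, 0.0026, -0.005, 0.0071, 1.0, -0.047, 0.0037, -0.005, 0.0071, 1.0, -0.0468, 0.0047, -0.005, 0.0071, 1.0, -0.0456, -0.0063, 0.0025, 0.0094, 1.0]
[-0.0458, -0.005, 0.0025, 0.0094, 1.0, -0.0459, -0.0036, 0.0025, 0.0094, 1.0, -0.046, -0.0023, 0.0025, 0.0094, 1.0, -0.046, -0.0009, 0.0025, 0.0094, 1.0, -0.046, 0.0004, 0.0025, 0.0094, 1.0, -0.046, 0.0018, 0.0025, 0.0094, 1.0, -0.0459, 0.0032, 0.0025, 0.0094, 1.0, 0, 0, 0, 0, 1.0]
```

Emit:
move_arm(steps=[0,0,-0.03,0,1,0,0,-0.036,0,1,0,0,-0.039,0,1,-0.0471,0.0016,-0.005,0.0071,1,-0.047,0.0026,-0.005,0.0071,1,-0.047,0.0037,-0.005,0.0071,1,-0.0468,0.0047,-0.005,0.0071,1,-0.0456,-0.0063,0.0025,0.0094,1])

```text
clock: 46.35
eef_pos: [533.3, 2.4, 167.5]
eef_rot: [0.718, 0.696, 0.0, 0.0]
ft_force: [0.5, 0.4, -2.5]
opening: 25.1
gripper_force: 39.8
```

Emit:
move_arm(steps=[-0.0458,-0.005,0.0025,0.0094,1,-0.0459,-0.0036,0.0025,0.0094,1,-0.046,-0.0023,0.0025,0.0094,1,-0.046,-0.0009,0.0025,0.0094,1,-0.046,0.0004,0.0025,0.0094,1,-0.046,0.0018,0.0025,0.0094,1,-0.0459,0.0032,0.0025,0.0094,1,0,0,0,0,1])

```text
clock: 47.35
eef_pos: [485.0, -320.3, 149.5]
eef_rot: [0.788, 0.615, -0.002, 0.0]
ft_force: [-0.4, 0.4, -2.1]
opening: 24.6
gripper_force: 39.8
```

Emit:
move_arm(steps=[0,0,0,0,1,0,0,0.022,0,1,0,0,0.023,0,1,0,0,0.023,0,1,0,0,0.023,0,1,0,0,0,0,1,0,0,0,0,1,0,0,0,0,1])

```text
clock: 48.35
eef_pos: [489.6, -315.9, 60.0]
eef_rot: [0.786, 0.619, 0.0, 0.001]
ft_force: [0.8, 0.2, -2.3]
opening: 24.9
gripper_force: 39.8
```

```bash
python3 - <<'E'
from h import *
st()
plan([(489.2,-314.7,51,-13.5,1,3),(489.2,-314.7,49.3,-13.5,1,2)],step=50)
E
```

```text
t 48.35 [ 489.63 -315.89   59.99] h -13.56 F [ 0.8  0.2 -2.3] op 24.9
[0.0004, -0.0002, 0.003, -0.0001, 1.0, 0.0003, -0.0002, 0.003, -0.0001, 1.0, 0.0004, -0.0003, 0.003, -0.0001, 1.0, 0, 0, 0.0008, 0, 1.0, 0, 0, 0.0009, 0, 1.0, 0, 0, 0, 0, 1.0, 0, 0, 0, 0, 1.0, 0, 0, 0, 0, 1.0]
```

Emit:
move_arm(steps=[0.0004,-0.0002,0.003,0,1,0.0004,-0.0002,0.003,0,1,0.0004,-0.0002,0.003,0,1,0,0,0.001,0,1,0,0,0,0,1,0,0,0,0,1,0,0,0,0,1,0,0,0,0,1])

```text
clock: 49.35
eef_pos: [488.4, -313.6, 49.0]
eef_rot: [0.786, 0.619, 0.0, -0.0]
ft_force: [-0.8, 1.9, 2.7]
opening: 24.8
gripper_force: 39.9
```

```bash
python3 - <<'E'
from h import *
st()
E
```

```text
t 49.35 [ 488.4  -313.61   49.  ] h -13.54 F [-0.8  1.9  2.7] op 24.8
```

Emit:
move_arm(steps=[0,0,-0.002,0,1,-0.001,0.001,-0.001,0,1,0,0,0,0,1,0,0,0.001,0,1,0,0,0.0015,0,1,0,0,0,0,1,0,0,0,0,1,0,0,0,0,1])

```text
clock: 50.35
eef_pos: [489.2, -314.9, 49.4]
eef_rot: [0.786, 0.619, -0.0, -0.0]
ft_force: [-0.3, -0.4, -2.6]
opening: 24.7
gripper_force: 39.7
```

```bash
python3 - <<'E'
from h import *
st()
E
```

```text
t 50.35 [ 489.2  -314.92   49.36] h -13.54 F [-0.3 -0.4 -2.6] op 24.7
```

Position is right; lower the last bit and release.

Emit:
move_arm(steps=[0,0,0.0005,0,1,0,0,0,0,1,0,0,0,0,1,0,0,0,0,-1,0,0,0,0,-1,0,0,0,0,-1,0,0,0,0,-1,0,0,0,0,-1])

```text
clock: 51.35
eef_pos: [489.2, -315.0, 48.9]
eef_rot: [0.786, 0.619, -0.0, -0.0]
ft_force: [0.5, 0.3, 0.0]
opening: 85.3
gripper_force: 0.0
```

```bash
python3 - <<'E'
from h import *
st()
plan([(489.2,-314.7,165,None,-1,3),(540,50,190,-2,-1),(512,287.3,160,5.1,-1)],step=50)
E
```

```text
t 51.35 [ 489.2  -314.97   48.86] h -13.55 F [0.5 0.3 0. ] op 85.3
[0.0001, 0, -0.0387, 0, -1.0, 0.0001, 0, -0.0387, 0, -1.0, 0.0001, -0.0001, -0.0387, 0, -1.0, 0.0458, -0.0045, -0.0031, -0.008, -1.0, 0.0459, -0.0033, -0.0031, -0.008, -1.0, 0.046, -0.0022, -0.0031, -0.008, -1.0, 0.046, -0.001, -0.0031, -0.008, -1.0, 0.046, 0.0001, -0.0032, -0.008, -1.0]
[0.046, 0.0013, -0.0031, -0.008, -1.0, 0.046, 0.0024, -0.0032, -0.008, -1.0, 0.0459, 0.0035, -0.0031, -0.008, -1.0, 0.0472, -0.0073, 0.006, -0.0079, -1.0, 0.0474, -0.0061, 0.006, -0.0079, -1.0, 0.0475, -0.0049, 0.006, -0.0079, -1.0, 0.0477, -0.0037, 0.006, -0.0079, -1.0, 0.0477, -0.0026, 0.006, -0.0079, -1.0]
```

Emit:
move_arm(steps=[0,0,-0.038,0,-1,0,0,-0.039,0,-1,0,0,-0.039,0,-1,0.0458,-0.0045,-0.003,-0.008,-1,0.0459,-0.0033,-0.003,-0.008,-1,0.046,-0.0022,-0.003,-0.008,-1,0.046,-0.001,-0.003,-0.008,-1,0.046,0,-0.003,-0.008,-1])

```text
clock: 52.35
eef_pos: [520.9, -85.6, 180.1]
eef_rot: [0.745, 0.667, 0.0, 0.0]
ft_force: [0.8, 0.4, 0.3]
opening: 85.2
gripper_force: 0.0
```

Emit:
move_arm(steps=[0.046,0.0014,-0.003,-0.008,-1,0.046,0.0024,-0.003,-0.008,-1,0.0459,0.0035,-0.003,-0.008,-1,0.0472,-0.0073,0.006,-0.0079,-1,0.0474,-0.0061,0.006,-0.0079,-1,0.0475,-0.0049,0.006,-0.0079,-1,0.0477,-0.0037,0.005,-0.0079,-1,0.0477,-0.0026,0.005,-0.0079,-1])

```text
clock: 53.35
eef_pos: [511.7, 288.4, 160.8]
eef_rot: [0.675, 0.738, 0.0, 0.0]
ft_force: [1.2, -0.3, -0.1]
opening: 85.1
gripper_force: 0.0
```

Emit:
move_arm(steps=[0,0,0,0,-1,0,0,0,0,-1,0,0,0.01,0,-1,0,0,0.025,0,-1,0,0,0.015,0,-1,0,0,0,0,-1,0,0,0,0,-1,0,0,0,0,-1])

```text
clock: 54.35
eef_pos: [512.8, 287.3, 111.8]
eef_rot: [0.675, 0.738, 0.001, 0.0]
ft_force: [-0.5, 0.4, -1.1]
opening: 85.6
gripper_force: 0.0
```

```bash
python3 - <<'E'
from h import *
st()
plan([(512,287.3,46,5.1,-1,4)],step=50)
E
```

```text
t 54.35 [512.75 287.3  111.81] h 5.08 F [-0.5  0.4 -1.1] op 85.6
[0, -0.0002, 0.0165, 0, -1.0, 0, -0.0002, 0.0164, 0, -1.0, 0, -0.0002, 0.0165, 0, -1.0, 0.0001, -0.0001, 0.0164, 0, -1.0, 0, 0, 0, 0, -1.0, 0, 0, 0, 0, -1.0, 0, 0, 0, 0, -1.0, 0, 0, 0, 0, -1.0]
```

Emit:
move_arm(steps=[0,-0.0002,0.0165,0,-1,0,-0.0002,0.0165,0,-1,0,-0.0002,0.0165,0,-1,0,0,0.0165,0,-1,0,0,0,0,-1,0,0,0,0,-1,0,0,0,0,-1,0,0,0,0,-1])

```text
clock: 55.35
eef_pos: [511.9, 287.3, 45.6]
eef_rot: [0.675, 0.738, 0.001, 0.0]
ft_force: [-0.1, 0.2, -0.4]
opening: 85.1
gripper_force: 0.0
```

```bash
python3 - <<'E'
from h import *
st()
E
```

```text
t 55.35 [511.88 287.31  45.56] h 5.09 F [-0.1  0.2 -0.4] op 85.1
```

Emit:
move_arm(steps=[0,0,0,0,1,0,0,0,0,1,0,0,0,0,1,0,0,0,0,1,0,0,0,0,1,0,0,0,0,1,0,0,0,0,1,0,0,0,0,1])

```text
clock: 56.35
eef_pos: [511.5, 287.0, 45.0]
eef_rot: [0.675, 0.738, 0.0, 0.0]
ft_force: [-0.8, -0.5, 1.9]
opening: 25.1
gripper_force: 39.3
```

```bash
python3 - <<'E'
from h import *
st()
plan([(512,287.3,155,None,1,3),(540,50,170,0,1),(498.9,-273.7,155,-13.5,1)],step=50)
E
```

```text
t 56.35 [511.52 287.    45.01] h 5.08 F [-0.8 -0.5  1.9] op 25.1
[0.0001, 0.0002, -0.0367, 0, 1.0, 0.0001, 0.0002, -0.0366, 0, 1.0, 0.0001, 0.0001, -0.0367, 0, 1.0, -0.0478, 0.0014, -0.003, 0.0056, 1.0, -0.0477, 0.0022, -0.003, 0.0056, 1.0, -0.0477, 0.003, -0.003, 0.0056, 1.0, -0.0477, 0.0039, -0.003, 0.0056, 1.0, -0.0475, 0.0048, -0.003, 0.0056, 1.0]
[-0.0462, -0.0059, 0.0021, 0.0107, 1.0, -0.0464, -0.0044, 0.0022, 0.0107, 1.0, -0.0465, -0.0028, 0.0021, 0.0107, 1.0, -0.0466, -0.0012, 0.0022, 0.0107, 1.0, -0.0466, 0.0003, 0.0021, 0.0107, 1.0, -0.0466, 0.0019, 0.0022, 0.0107, 1.0, -0.0466, 0.0035, 0.0021, 0.0107, 1.0, 0, 0, 0, 0, 1.0]
```

Emit:
move_arm(steps=[0,0,-0.032,0,1,0,0,-0.04,0,1,0,0,-0.042,0,1,-0.0478,0.0014,-0.003,0.0056,1,-0.0477,0.0022,-0.003,0.0056,1,-0.0477,0.003,-0.003,0.0056,1,-0.0477,0.004,-0.003,0.0056,1,-0.0475,0.005,-0.003,0.0056,1])

```text
clock: 57.35
eef_pos: [538.5, 48.2, 173.0]
eef_rot: [0.707, 0.707, -0.001, -0.001]
ft_force: [-0.1, -0.0, -2.5]
opening: 24.7
gripper_force: 40.1
```

Emit:
move_arm(steps=[-0.0462,-0.0059,0.002,0.0107,1,-0.0464,-0.0044,0.002,0.0107,1,-0.0465,-0.0028,0.002,0.0107,1,-0.0466,-0.0012,0.002,0.0107,1,-0.0466,0.0003,0.002,0.0107,1,-0.0466,0.002,0.002,0.0107,1,-0.0466,0.0035,0.002,0.0107,1,0,0,0,0,1])

```text
clock: 58.35
eef_pos: [495.1, -279.7, 159.4]
eef_rot: [0.788, 0.616, -0.002, 0.001]
ft_force: [0.3, -0.5, -3.0]
opening: 24.7
gripper_force: 40.0
```

Emit:
move_arm(steps=[0,0,0,0,1,0,0,0,0,1,0,0,0.02,0,1,0,0,0.03,0,1,0,0,0.03,0,1,0,0,0.015,0,1,0,0,0,0,1,0,0,0,0,1])

```text
clock: 59.35
eef_pos: [499.5, -274.6, 65.7]
eef_rot: [0.785, 0.62, 0.0, 0.001]
ft_force: [0.7, -0.1, -2.7]
opening: 25.1
gripper_force: 40.0
```

```bash
python3 - <<'E'
from h import *
st()
plan([(498.9,-273.7,49.5,-13.5,1,3)],step=50)
E
```

```text
t 59.35 [ 499.45 -274.6    65.67] h -13.43 F [ 0.7 -0.1 -2.7] op 25.1
[0.0002, -0.0002, 0.0054, 0.0001, 1.0, 0.0003, -0.0003, 0.0054, 0.0001, 1.0, 0.0002, -0.0002, 0.0054, 0.0001, 1.0, 0, 0, 0, 0, 1.0, 0, 0, 0, 0, 1.0, 0, 0, 0, 0, 1.0, 0, 0, 0, 0, 1.0, 0, 0, 0, 0, 1.0]
```

Emit:
move_arm(steps=[0.0002,0,0.005,0,1,0.0002,0,0.005,0,1,0.0002,0,0.0045,0,1,0,0,0,0,1,0,0,0,0,1,0,0,0,0,1,0,0,0,0,1,0,0,0,0,1])

```text
clock: 60.35
eef_pos: [498.8, -273.6, 50.5]
eef_rot: [0.785, 0.62, 0.0, 0.0]
ft_force: [0.3, -0.4, -1.5]
opening: 24.7
gripper_force: 40.0
```

```bash
python3 - <<'E'
from h import *
st()
plan([(498.9,-273.7,49.2,-13.5,1,2)],step=50)
E
```

```text
t 60.35 [ 498.84 -273.57   50.45] h -13.44 F [ 0.3 -0.4 -1.5] op 24.7
[-0.0001, 0, 0.0006, 0.0002, 1.0, 0, 0.0001, 0.0007, 0.0002, 1.0, 0, 0, 0, 0, 1.0, 0, 0, 0, 0, 1.0, 0, 0, 0, 0, 1.0, 0, 0, 0, 0, 1.0, 0, 0, 0, 0, 1.0, 0, 0, 0, 0, 1.0]
```

Emit:
move_arm(steps=[0,0,0.0007,0,1,0,0,0.0006,0,1,0,0,0,0,1,0,0,0,0,1,0,0,0,0,1,0,0,0,0,1,0,0,0,0,1,0,0,0,0,1])

```text
clock: 61.35
eef_pos: [498.8, -273.5, 49.1]
eef_rot: [0.785, 0.62, -0.0, -0.0]
ft_force: [-0.3, -0.9, -2.2]
opening: 24.6
gripper_force: 40.2
```

```bash
python3 - <<'E'
from h import *
st()
E
```

```text
t 61.35 [ 498.77 -273.53   49.06] h -13.43 F [-0.3 -0.9 -2.2] op 24.6
```

Emit:
move_arm(steps=[0,0,0.0006,0,1,0,0,0,0,1,0,0,0,0,1,0,0,0,0,-1,0,0,0,0,-1,0,0,0,0,-1,0,0,0,0,-1,0,0,0,0,-1])

```text
clock: 62.35
eef_pos: [498.8, -273.6, 48.4]
eef_rot: [0.785, 0.62, -0.0, 0.0]
ft_force: [-0.0, -0.3, -0.1]
opening: 85.6
gripper_force: 0.0
```

```bash
python3 - <<'E'
from h import *
st()
plan([(498.8,-273.7,165,None,-1,3),(540,50,190,-2,-1),(507.5,337.3,150,5.1,-1)],step=50)
E
```

```text
t 62.35 [ 498.83 -273.55   48.43] h -13.43 F [-0.  -0.3 -0.1] op 85.6
[-0.0001, 0, -0.0389, 0, -1.0, 0, 0, -0.0388, 0, -1.0, -0.0001, 0, -0.0389, 0, -1.0, 0.0464, -0.005, -0.0036, -0.0091, -1.0, 0.0465, -0.0037, -0.0036, -0.0091, -1.0, 0.0465, -0.0024, -0.0036, -0.0091, -1.0, 0.0466, -0.001, -0.0035, -0.0091, -1.0, 0.0466, 0.0003, -0.0036, -0.0091, -1.0]
[0.0466, 0.0016, -0.0035, -0.0091, -1.0, 0.0465, 0.003, -0.0036, -0.0091, -1.0, 0.0477, -0.0071, 0.0067, -0.0065, -1.0, 0.0478, -0.0061, 0.0067, -0.0065, -1.0, 0.0479, -0.0051, 0.0067, -0.0065, -1.0, 0.048, -0.0041, 0.0066, -0.0065, -1.0, 0.0481, -0.0031, 0.0067, -0.0065, -1.0, 0.0482, -0.0022, 0.0066, -0.0065, -1.0]
```

Emit:
move_arm(steps=[0,0,-0.039,0,-1,0,0,-0.039,0,-1,0,0,-0.039,0,-1,0.0464,-0.005,-0.0035,-0.0091,-1,0.0465,-0.0037,-0.0035,-0.0091,-1,0.0465,-0.0024,-0.0035,-0.0091,-1,0.0466,-0.001,-0.0035,-0.0091,-1,0.0466,0,-0.0035,-0.0091,-1])

```text
clock: 63.35
eef_pos: [527.9, -40.8, 183.2]
eef_rot: [0.738, 0.674, 0.0, 0.0]
ft_force: [0.8, -0.1, 0.2]
opening: 85.4
gripper_force: 0.0
```

Emit:
move_arm(steps=[0.0466,0.0018,-0.0035,-0.0091,-1,0.0465,0.003,-0.0035,-0.0091,-1,0.0477,-0.0071,0.0065,-0.0065,-1,0.0478,-0.0061,0.0065,-0.0065,-1,0.0479,-0.0051,0.0065,-0.0065,-1,0.048,-0.0041,0.0065,-0.0065,-1,0.0481,-0.0031,0.0065,-0.0065,-1,0.0482,-0.0022,0.0065,-0.0065,-1])

```text
clock: 64.35
eef_pos: [507.1, 339.0, 150.8]
eef_rot: [0.675, 0.738, 0.0, 0.0]
ft_force: [1.4, -0.4, 0.4]
opening: 85.7
gripper_force: 0.0
```

Emit:
move_arm(steps=[0,0,0,0,-1,0,0,0,0,-1,0,0,0.01,0,-1,0,0,0.02,0,-1,0,0,0.01,0,-1,0,0,0,0,-1,0,0,0,0,-1,0,0,0,0,-1])

```text
clock: 65.35
eef_pos: [507.9, 337.9, 111.6]
eef_rot: [0.675, 0.738, 0.001, 0.0]
ft_force: [0.4, 0.5, -0.3]
opening: 85.3
gripper_force: 0.0
```

```bash
python3 - <<'E'
from h import *
st()
plan([(507.5,337.3,45.8,5.1,-1,4)],step=50)
E
```

```text
t 65.35 [507.88 337.94 111.6 ] h 5.06 F [ 0.4  0.5 -0.3] op 85.3
[-0.0002, -0.0001, 0.0165, -0.0001, -1.0, -0.0001, -0.0001, 0.0164, -0.0001, -1.0, -0.0002, -0.0001, 0.0165, -0.0001, -1.0, -0.0001, -0.0001, 0.0164, -0.0001, -1.0, 0, 0, 0, 0, -1.0, 0, 0, 0, 0, -1.0, 0, 0, 0, 0, -1.0, 0, 0, 0, 0, -1.0]
```

Emit:
move_arm(steps=[-0.0002,-0.0001,0.0165,0,-1,-0.0002,-0.0001,0.0165,0,-1,0,0,0.0165,0,-1,0,0,0.016,0,-1,0,0,0,0,-1,0,0,0,0,-1,0,0,0,0,-1,0,0,0,0,-1])

```text
clock: 66.35
eef_pos: [507.7, 337.5, 46.2]
eef_rot: [0.675, 0.738, 0.001, 0.0]
ft_force: [0.8, -0.7, -0.3]
opening: 85.5
gripper_force: 0.0
```

```bash
python3 - <<'E'
from h import *
st()
E
```

```text
t 66.35 [507.71 337.48  46.17] h 5.05 F [ 0.8 -0.7 -0.3] op 85.5
```

Emit:
move_arm(steps=[0,0,0,0,1,0,0,0,0,1,0,0,0,0,1,0,0,0,0,1,0,0,0,0,1,0,0,0,0,1,0,0,0,0,1,0,0,0,0,1])

```text
clock: 67.35
eef_pos: [507.4, 337.2, 45.6]
eef_rot: [0.675, 0.738, 0.0, 0.0]
ft_force: [-0.6, -0.4, 0.7]
opening: 24.9
gripper_force: 39.3
```

```bash
python3 - <<'E'
from h import *
st()
plan([(507.5,337.3,155,None,1,3),(540,50,170,0,1),(508.4,-229.9,155,-13.5,1)],step=50)
E
```

```text
t 67.35 [507.39 337.24  45.62] h 5.05 F [-0.6 -0.4  0.7] op 24.9
[0, 0, -0.0365, 0, 1.0, 0, 0.0001, -0.0364, 0, 1.0, 0.0001, 0, -0.0365, 0, 1.0, -0.0482, 0.0012, -0.0025, 0.0047, 1.0, -0.0482, 0.0019, -0.0025, 0.0047, 1.0, -0.0481, 0.0026, -0.0025, 0.0047, 1.0, -0.0481, 0.0033, -0.0025, 0.0047, 1.0, -0.048, 0.004, -0.0025, 0.0047, 1.0]
[-0.0479, 0.0048, -0.0025, 0.0047, 1.0, -0.0467, -0.0053, 0.0025, 0.0125, 1.0, -0.0468, -0.0034, 0.0025, 0.0125, 1.0, -0.0469, -0.0016, 0.0025, 0.0125, 1.0, -0.047, 0.0003, 0.0025, 0.0125, 1.0, -0.0469, 0.0021, 0.0025, 0.0125, 1.0, -0.0468, 0.004, 0.0025, 0.0125, 1.0, 0, 0, 0, 0, 1.0]
```

Emit:
move_arm(steps=[0,0,-0.032,0,1,0,0,-0.04,0,1,0,0,-0.042,0,1,-0.0482,0.0012,-0.0025,0.0047,1,-0.0482,0.0019,-0.0025,0.0047,1,-0.0481,0.0026,-0.0025,0.0047,1,-0.0481,0.0033,-0.0025,0.0047,1,-0.048,0.004,-0.0025,0.0047,1])

```text
clock: 68.35
eef_pos: [533.3, 96.1, 171.3]
eef_rot: [0.702, 0.712, -0.001, -0.0]
ft_force: [0.4, -0.1, -1.0]
opening: 25.0
gripper_force: 39.7
```

Emit:
move_arm(steps=[-0.0479,0.005,-0.0025,0.0047,1,-0.0467,-0.0053,0.0025,0.0125,1,-0.0468,-0.0034,0.0025,0.0125,1,-0.0469,-0.0016,0.0025,0.0125,1,-0.047,0.0003,0.0025,0.0125,1,-0.0469,0.0021,0.0025,0.0125,1,-0.0468,0.004,0.0025,0.0125,1,0,0,0,0,1])

```text
clock: 69.35
eef_pos: [505.3, -235.7, 159.2]
eef_rot: [0.788, 0.615, -0.002, 0.001]
ft_force: [-0.7, 0.6, -1.6]
opening: 24.7
gripper_force: 39.7
```

Emit:
move_arm(steps=[0,0,0,0,1,0,0,0,0,1,0,0,0.02,0,1,0,0,0.03,0,1,0,0,0.03,0,1,0,0,0.015,0,1,0,0,0,0,1,0,0,0,0,1])

```text
clock: 70.35
eef_pos: [509.2, -230.6, 65.2]
eef_rot: [0.785, 0.619, 0.0, 0.001]
ft_force: [-0.1, -0.2, -1.9]
opening: 24.8
gripper_force: 39.7
```

```bash
python3 - <<'E'
from h import *
st()
plan([(508.4,-229.9,51,-13.5,1,3)],step=50)
E
```

```text
t 70.35 [ 509.18 -230.56   65.24] h -13.52 F [-0.1 -0.2 -1.9] op 24.8
[0.0002, -0.0003, 0.0047, 0, 1.0, 0.0001, -0.0003, 0.0048, 0, 1.0, 0.0002, -0.0003, 0.0047, 0, 1.0, 0, 0, 0, 0, 1.0, 0, 0, 0, 0, 1.0, 0, 0, 0, 0, 1.0, 0, 0, 0, 0, 1.0, 0, 0, 0, 0, 1.0]
```

Emit:
move_arm(steps=[0.0001,0,0.005,0,1,0.0001,0,0.005,0,1,0,0,0.0045,0,1,0,0,0,0,1,0,0,0,0,1,0,0,0,0,1,0,0,0,0,1,0,0,0,0,1])

```text
clock: 71.35
eef_pos: [508.4, -229.9, 50.0]
eef_rot: [0.785, 0.619, -0.0, -0.0]
ft_force: [0.1, -0.1, -2.2]
opening: 24.5
gripper_force: 39.7
```

```bash
python3 - <<'E'
from h import *
st()
E
```

```text
t 71.35 [ 508.4  -229.91   49.98] h -13.52 F [ 0.1 -0.1 -2.2] op 24.5
```

Exactly on the recorded pose; lower 0.6 mm and release, then rise and move aside.

Emit:
move_arm(steps=[0,0,0.0006,0,1,0,0,0,0,1,0,0,0,0,1,0,0,0,0,-1,0,0,0,0,-1,0,0,0,0,-1,0,0,0,0,-1,0,0,0,0,-1])

```text
clock: 72.35
eef_pos: [508.4, -230.0, 49.4]
eef_rot: [0.785, 0.619, -0.0, 0.0]
ft_force: [0.2, 0.3, -0.5]
opening: 85.4
gripper_force: 0.0
```

Emit:
move_arm(steps=[0,0,-0.03,0,-1,0,0,-0.04,0,-1,0,0,-0.04,0,-1,0,0,-0.03,0,-1,-0.02,0,0,0,-1,-0.025,0,0,0,-1,0,0,0,0,-1,0,0,0,0,-1])

```text
clock: 73.35
eef_pos: [498.1, -272.7, 189.1]
eef_rot: [0.785, 0.619, 0.0, -0.001]
ft_force: [-0.7, 0.1, 0.4]
opening: 85.4
gripper_force: 0.0
```

```bash
python3 - <<'E'
from h import *
p=cam('wrist'); st()
cv2.imwrite('pics/w10.png',p['frame'])
print('expected heads',w2px(p,(508.1,-229.8,87)),w2px(p,(498.1,-273.7,98)),w2px(p,(489,-314,98)))
t=cam('top')
for q,z in dict(ball_punch_mid=53,flat_punch_mid=53,point_punch_mid=53,mandrel_mid=34,jar=0,tin=0).items():
    for m in cams.mark_of(q,t)[:1]: print(q,round(m['conf'],2),px2w(t,m['xy'],z).round(1))
E
```

```text
t 73.40 [ 498.27 -272.26  188.97] h -13.45 F [-0.4 -0.3  0.3] op 85.6
expected heads [319.70827098 146.261829  ] [320.40611448 211.01560329] [321.0480322  262.89445234]
ball_punch_mid 0.6 [ 510.8 -229.2   53. ]
point_punch_mid 0.61 [ 523.8 -269.6   53. ]
mandrel_mid 0.63 [585.2 -15.9  34. ]
jar 0.66 [669.8 166.4   0. ]
tin 0.61 [ 668.8 -184.9    0. ]
```

View pics/w10.png

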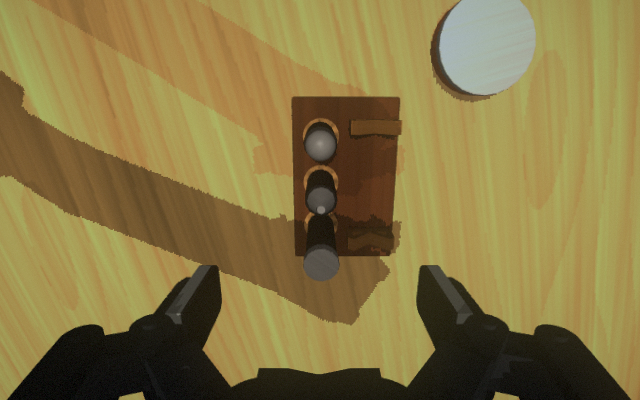

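The picture shows all three punches upright on their cork discs. The heads are at (320,144), (321,209) and (321,263), within about 2 px of where they started. Handing in.

```bash
python3 -c "
from bench import job_done
print(job_done())"
```

```text
the job is handed in; nothing more can be done
None
```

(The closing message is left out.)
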